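# Put up the casting wax on its pallet

### The arm

A 7-joint arm with a two-finger parallel gripper is mounted at the origin on the work surface; the furniture and walls round the work are solid. World frame = base frame: x ahead of the robot, y to its left, z up, the work surface at z = 0. Lengths are in m, angles in rad, forces in N, time in s.
With the tool pointing down it reaches from about 0.35 to 0.9 m from the base axis. Payload 8.1 kg.
Tool frame: the origin (TCP) lies midway between the tips of the shut fingers; the grasp point (between the pads) lies 19 mm behind it; z points along the fingers, y is the line along which they close (so a half turn about z gives the same grasp; the last joint's range is limited). The gripper opens to 92 mm and grips with 3 to 60 N. Pads are 19 mm wide; open, the fingers measure 130 mm over their backs; the gripper's body (75 mm by 190 mm) begins 47 mm behind the grasp point.
Start: joints at [1.147, 0.434, 0.025, 1.573, -0.012, 1.134, -0.075], TCP at [0.197, -0.593, 0.227] pointing down, gripper open.
Joint ranges: [-2.62, 2.62], [-0.44, 2.09], [-1.27, 1.32], [0.08, 2.57], [-1.32, 4.46], [0.12, 2], [-2.74, 2.74]. Speed limits (rad/s): [2.22, 2.22, 3.01, 3.01, 3.14, 3.14, 3.14].

### API

Orientations are given as a 3x3 rotation matrix whose columns are the frame's x, y, z axes.
In Python, from workcell import bot gives the robot as it stands. The module is installed in compiled form; this text tells all that it offers.
- The arm moves only by the tool jog_arm, never from a script. Its argument "series" is a list of rows, each a list of 7 numbers: the turn, a rotation vector about the tool's x, y, z in rad, then the shift along the tool's x, y, z in mm, then the closure, from -1 (fully open) to 1 (shut), so that 0 is half open. In form: [[wx, wy, wz, dx, dy, dz, grip], ...]. A call has 1 to 20 rows; each row is the pose to reach, as a shift and turn from the pose commanded when the call began, along the tool's axes at that moment; what a row does not reach only later rows make up. A row lasts 1/10 s, in which the tool goes at most 50 mm and 8.59 degrees, less where a joint would pass 70% of its speed; a pose out of reach is approached as far as the arm can. A call with a gripper value outside its range is refused whole. The fingers move at their own pace and stop on an object; "squeeze" is the grip in N (left out, the last holds). Time passes only in rows, so rows that repeat a pose let the fingers close. It gives the time, the measured TCP pose, the force, the opening and the grip force at its end, in the units of the state.
- bot.sense(): the state, without advancing time (a new reading comes with each control period).
- bot.capture(name): name is "scene" or "top" or "wrist"; returns a dict with "pixels" (384x512x3 uint8, red, green, blue), "depth" (384x512 float32, m along the optical axis (not along the pixel's ray), 0 where there is no reading), "fx", "fy", "cx", "cy" (pixels), "R" (3x3) and "t" (3): a world point X has camera coordinates R X + t; the wrist camera has in their place "hand_eye" (4x4, takes a point from camera to tool coordinates, whose origin is the TCP and whose axes are the flange's). Camera axes: x right, y down, z forward; pixel columns grow to the right and rows downward; lengths in m; the calibration is good to about 2 mm. A picture is of the moment at which its call begins: read the wrist's pose just before it.
- bot.hand_in(): hands the job in; it is judged then, once.
Trained networks look in a picture, given as the dict that the camera call returned (one of the last four; its "shot" number tells which), for a name from the list of things; names that differ only in an ending like _2 or _b are one class to them, and where a whole thing is asked for, a point or a joint stands for the part that bears it (a point fixed in the world has none). Each returns a list of dicts, best first, with "p" (0 to 1); they miss things now and then, are a little off and sometimes report something else, mostly with a low value. They report only what shows in the picture. A call takes as long as a camera call.
- bot.search_frame(picture, label): "xy" ([column, row] in pixels, amid what is visible of it).
- bot.spot_point(picture, label): "xy" ([column, row] in pixels: a listed point, or the origin of a listed thing).
The state is a dict: "time": time; "joint_positions": joint angles; "dq": joint speeds; "joint_efforts": joint torques, N m; "ee_pos": TCP position; "ee_rot": TCP orientation; "ft_force": force on the tool from outside, world axes, zero at the start; "ft_torque": the same for the moment, N m; "grip_width": finger opening in m; "grasp_force": force on a finger pad.
Only numpy, scipy, OpenCV 4.12 (cv2) and the standard library are available. Lean on these libraries where they do the work, as an engineer would, in place of code of your own. Each camera call takes 0.05 s, during which the arm holds its last target. There are 200 camera calls.

### The job

Clear the plywood pallet by hanging the ear defenders astride the rail, a cup on each side of the bar, then stack all the wax ingots squarely on the middle of the pallet: two snugly side by side to a layer, one with its wide face down next to one with its wide face up so that their tapers nest (they already lie the right way, turn none over), and each layer crosswise to the one below it. The bottom layer lies along the dark bands of the pallet; an odd ingot lies alone on top, crosswise too.

Things in the scene. Friction and masses are not known exactly. Their poses are not given: they have to be found in the camera images.
- pallet_top (a point): centre of the top face of the fixed plywood pallet board, 170 (x) x 110 (y) x 12 mm, with two dark bands along its short edges; its y runs along the bands, x across them, z up, the top is 12 mm above the table
- rail_mid (a point): middle of the axis of a fixed horizontal steel bar, 14 mm thick, 200 mm long between two upright posts, axis 155 mm above the table; point y runs along the bar, z up
- crown_pad (a point): centre of the black crown pad, 44 (x) x 24 (y) x 26 (z) mm, on top of the yellow ear defenders, which stand on their two cups: 131 mm high, pad centre 118 mm above the feet; the band is an arch in the x-z plane, cups along x (158 mm over all, 78 mm clear between), 62 mm wide along y. Grip the pad across y (along the bar, once hung). 0.18 kg
- crown_under (a point): middle of the underside of the crown pad, 13 mm under its centre and 105 mm above the feet of the cups: it rests on the bar; fingertips that stay above it clear the bar
- down1_mid (a point): centre (half-way up) of a tapered amber wax ingot, 66 mm long, 30 mm high, 37 mm wide over its wide face and 27 mm over its narrow face, flat upright ends; its long sides slope, its two 66 mm-apart end faces do not. This one lies with its narrow face (dark stamped bar) up and its wide face down. Point y runs along its length, z up. About 0.1 kg.
- down2_mid (a point): centre (half-way up) of a tapered amber wax ingot, 66 mm long, 30 mm high, 37 mm wide over its wide face and 27 mm over its narrow face, flat upright ends; its long sides slope, its two 66 mm-apart end faces do not. This one lies with its narrow face (dark stamped bar) up and its wide face down. Point y runs along its length, z up. About 0.1 kg.
- down3_mid (a point): centre (half-way up) of a tapered amber wax ingot, 66 mm long, 30 mm high, 37 mm wide over its wide face and 27 mm over its narrow face, flat upright ends; its long sides slope, its two 66 mm-apart end faces do not. This one lies with its narrow face (dark stamped bar) up and its wide face down. Point y runs along its length, z up. About 0.1 kg. Present only in some runs (None when absent).
- up1_mid (a point): centre (half-way up) of a tapered amber wax ingot, 66 mm long, 30 mm high, 37 mm wide over its wide face and 27 mm over its narrow face, flat upright ends; its long sides slope, its two 66 mm-apart end faces do not. This one lies with its wide face up and its narrow face down. Point y runs along its length, z up. About 0.1 kg.
- up2_mid (a point): centre (half-way up) of a tapered amber wax ingot, 66 mm long, 30 mm high, 37 mm wide over its wide face and 27 mm over its narrow face, flat upright ends; its long sides slope, its two 66 mm-apart end faces do not. This one lies with its wide face up and its narrow face down. Point y runs along its length, z up. About 0.1 kg.
- up3_mid (a point): centre (half-way up) of a tapered amber wax ingot, 66 mm long, 30 mm high, 37 mm wide over its wide face and 27 mm over its narrow face, flat upright ends; its long sides slope, its two 66 mm-apart end faces do not. This one lies with its wide face up and its narrow face down. Point y runs along its length, z up. About 0.1 kg. Present only in some runs (None when absent).

How it is judged:
On the way:
1. the ear defenders hang over the rail by their crown and have been let go (z of crown_under in the frame of rail_mid between 0 and 0.022 m and x of crown_under in the frame of rail_mid between -0.03 and 0.03 m and y of crown_under in the frame of rail_mid between -0.075 and 0.075 m and angle between crown_pad's own z axis and vertical below 0.4 rad and contact force between the fingers and ear_defenders below 0.1 N), for 0.2 s.
At the end, for the whole second after the job is handed in: Ear defenders hang on the bar by the crown, tilted under 23 deg. Ingots level on the pallet, in 30 mm layers (8 mm) alternately along and across its bands (0.2 rad), centred within 18 mm lengthwise, 30 mm sideways; one of each kind a layer, odd one on top; all still and released (all of step 1 and ((z of down1_mid in the frame of pallet_top between 0.007 and 0.023 m and y of down1_mid in the frame of pallet_top between -0.018 and 0.018 m and x of down1_mid in the frame of pallet_top between -0.03 and 0.03 m and angle between the y axis of down1_mid and the y axis of pallet_top, either way round below 0.2 rad) or (z of down1_mid in the frame of pallet_top between 0.037 and 0.053 m and x of down1_mid in the frame of pallet_top between -0.018 and 0.018 m and y of down1_mid in the frame of pallet_top between -0.03 and 0.03 m and angle between the y axis of down1_mid and the x axis of pallet_top, either way round below 0.2 rad) or (z of down1_mid in the frame of pallet_top between 0.067 and 0.083 m and y of down1_mid in the frame of pallet_top between -0.018 and 0.018 m and x of down1_mid in the frame of pallet_top between -0.03 and 0.03 m and angle between the y axis of down1_mid and the y axis of pallet_top, either way round below 0.2 rad)) and ((z of down2_mid in the frame of pallet_top between 0.007 and 0.023 m and y of down2_mid in the frame of pallet_top between -0.018 and 0.018 m and x of down2_mid in the frame of pallet_top between -0.03 and 0.03 m and angle between the y axis of down2_mid and the y axis of pallet_top, either way round below 0.2 rad) or (z of down2_mid in the frame of pallet_top between 0.037 and 0.053 m and x of down2_mid in the frame of pallet_top between -0.018 and 0.018 m and y of down2_mid in the frame of pallet_top between -0.03 and 0.03 m and angle between the y axis of down2_mid and the x axis of pallet_top, either way round below 0.2 rad) or (z of down2_mid in the frame of pallet_top between 0.067 and 0.083 m and y of down2_mid in the frame of pallet_top between -0.018 and 0.018 m and x of down2_mid in the frame of pallet_top between -0.03 and 0.03 m and angle between the y axis of down2_mid and the y axis of pallet_top, either way round below 0.2 rad)) and ((z of down3_mid in the frame of pallet_top between 0.007 and 0.023 m and y of down3_mid in the frame of pallet_top between -0.018 and 0.018 m and x of down3_mid in the frame of pallet_top between -0.03 and 0.03 m and angle between the y axis of down3_mid and the y axis of pallet_top, either way round below 0.2 rad) or (z of down3_mid in the frame of pallet_top between 0.037 and 0.053 m and x of down3_mid in the frame of pallet_top between -0.018 and 0.018 m and y of down3_mid in the frame of pallet_top between -0.03 and 0.03 m and angle between the y axis of down3_mid and the x axis of pallet_top, either way round below 0.2 rad) or (z of down3_mid in the frame of pallet_top between 0.067 and 0.083 m and y of down3_mid in the frame of pallet_top between -0.018 and 0.018 m and x of down3_mid in the frame of pallet_top between -0.03 and 0.03 m and angle between the y axis of down3_mid and the y axis of pallet_top, either way round below 0.2 rad)) and ((z of up1_mid in the frame of pallet_top between 0.007 and 0.023 m and y of up1_mid in the frame of pallet_top between -0.018 and 0.018 m and x of up1_mid in the frame of pallet_top between -0.03 and 0.03 m and angle between the y axis of up1_mid and the y axis of pallet_top, either way round below 0.2 rad) or (z of up1_mid in the frame of pallet_top between 0.037 and 0.053 m and x of up1_mid in the frame of pallet_top between -0.018 and 0.018 m and y of up1_mid in the frame of pallet_top between -0.03 and 0.03 m and angle between the y axis of up1_mid and the x axis of pallet_top, either way round below 0.2 rad) or (z of up1_mid in the frame of pallet_top between 0.067 and 0.083 m and y of up1_mid in the frame of pallet_top between -0.018 and 0.018 m and x of up1_mid in the frame of pallet_top between -0.03 and 0.03 m and angle between the y axis of up1_mid and the y axis of pallet_top, either way round below 0.2 rad)) and ((z of up2_mid in the frame of pallet_top between 0.007 and 0.023 m and y of up2_mid in the frame of pallet_top between -0.018 and 0.018 m and x of up2_mid in the frame of pallet_top between -0.03 and 0.03 m and angle between the y axis of up2_mid and the y axis of pallet_top, either way round below 0.2 rad) or (z of up2_mid in the frame of pallet_top between 0.037 and 0.053 m and x of up2_mid in the frame of pallet_top between -0.018 and 0.018 m and y of up2_mid in the frame of pallet_top between -0.03 and 0.03 m and angle between the y axis of up2_mid and the x axis of pallet_top, either way round below 0.2 rad) or (z of up2_mid in the frame of pallet_top between 0.067 and 0.083 m and y of up2_mid in the frame of pallet_top between -0.018 and 0.018 m and x of up2_mid in the frame of pallet_top between -0.03 and 0.03 m and angle between the y axis of up2_mid and the y axis of pallet_top, either way round below 0.2 rad)) and ((z of up3_mid in the frame of pallet_top between 0.007 and 0.023 m and y of up3_mid in the frame of pallet_top between -0.018 and 0.018 m and x of up3_mid in the frame of pallet_top between -0.03 and 0.03 m and angle between the y axis of up3_mid and the y axis of pallet_top, either way round below 0.2 rad) or (z of up3_mid in the frame of pallet_top between 0.037 and 0.053 m and x of up3_mid in the frame of pallet_top between -0.018 and 0.018 m and y of up3_mid in the frame of pallet_top between -0.03 and 0.03 m and angle between the y axis of up3_mid and the x axis of pallet_top, either way round below 0.2 rad) or (z of up3_mid in the frame of pallet_top between 0.067 and 0.083 m and y of up3_mid in the frame of pallet_top between -0.018 and 0.018 m and x of up3_mid in the frame of pallet_top between -0.03 and 0.03 m and angle between the y axis of up3_mid and the y axis of pallet_top, either way round below 0.2 rad)) and (z of down2_mid in the frame of down1_mid above 0.02 m or z of down2_mid in the frame of down1_mid below -0.02 m) and (z of down3_mid in the frame of down1_mid above 0.02 m or z of down3_mid in the frame of down1_mid below -0.02 m) and (z of down3_mid in the frame of down2_mid above 0.02 m or z of down3_mid in the frame of down2_mid below -0.02 m) and (z of up2_mid in the frame of up1_mid above 0.02 m or z of up2_mid in the frame of up1_mid below -0.02 m) and (z of up3_mid in the frame of up1_mid above 0.02 m or z of up3_mid in the frame of up1_mid below -0.02 m) and (z of up3_mid in the frame of up2_mid above 0.02 m or z of up3_mid in the frame of up2_mid below -0.02 m) and (z of each of down1_mid, down2_mid in the frame of pallet_top below 0.06 m or height (world z) of down3_mid above -1 m) and (z of each of up1_mid, up2_mid in the frame of pallet_top below 0.06 m or height (world z) of up3_mid above -1 m) and contact force between the fingers and down1 below 0.1 N and contact force between the fingers and down2 below 0.1 N and contact force between the fingers and down3 below 0.1 N and contact force between the fingers and up1 below 0.1 N and contact force between the fingers and up2 below 0.1 N and contact force between the fingers and up3 below 0.1 N and linear speed of each of down1, down2, down3, up1, up2, up3 below 0.02 m/s and angle between each of down1_mid, down2_mid, down3_mid, up1_mid, up2_mid, up3_mid's own z axis and vertical below 0.1 rad); the robot touches nothing.
Of down3, up3 only 1 to 2 are there at a start; the rules pass over those that are not, and their reading is None.
At some moment in a run one of ear_defenders may be knocked a few centimetres aside while the robot is not near it.
It also fails if it takes over 210 s, if anything falls off the work surface, if the arm or the gripper's body presses on something with over 40 N, if the wrist force passes 120 N, or if a joint passes its speed limit or range.

## Working session

There is one attempt and no reset: what is moved stays moved. The work goes in short steps, Python scripts to look and compute and a tool call to move; the robot and the scene stay as the last step left them, time stands still between calls to the robot, and variables do not carry over. Pictures are saved under pics/ and viewed, at most 14 in all, crops included, and the job is handed in when it is done.

Besides the shell and the picture viewer there is one more tool, called by a JSON object that holds its "api" and its "payload". jog_arm: Moves the arm, as the interface text tells. Its arguments: {"type":"object","properties":{"series":{"type":"array","items":{"type":"array","items":{"type":"number"}}},"squeeze":{"type":"number"}},"required":["series"]}

```bash
mkdir -p pics; cat > h.py <<'E'
import numpy as np, cv2
from workcell import bot
np.set_printoptions(precision=4,suppress=True)
def save(p,n): cv2.imwrite('pics/'+n+'.png',cv2.cvtColor(p['pixels'],cv2.COLOR_RGB2BGR))
def w(p,uv,z=None):
    "pixel -> world by depth (z None) or on plane z"
    u,v=uv; 
    ray=np.array([(u-p['cx'])/p['fx'],(v-p['cy'])/p['fy'],1.])
    if 'R' in p: R,t=np.array(p['R']),np.array(p['t'])
    else:
        s=p['state'];T=np.eye(4);T[:3,:3]=s['ee_rot'];T[:3,3]=s['ee_pos'];T=T@np.array(p['hand_eye'])
        R=T[:3,:3].T;t=-R@T[:3,3]
    o=-R.T@t; d=R.T@ray
    if z is None:
        k=p['depth'][int(round(v)),int(round(u))]
    else: k=(z-o[2])/d[2]
    return o+k*d
def cap(n):
    s=bot.sense(); p=dict(bot.capture(n)); p['state']=s; return p
def cloud(p):
    H,W=p['depth'].shape; u,v=np.meshgrid(np.arange(W),np.arange(H))
    k=p['depth'].astype(float); c=np.stack([(u-p['cx'])/p['fx']*k,(v-p['cy'])/p['fy']*k,k],-1)
    if 'R' in p: R,t=np.array(p['R']),np.array(p['t'])
    else:
        s=p['state'];T=np.eye(4);T[:3,:3]=s['ee_rot'];T[:3,3]=s['ee_pos'];T=T@np.array(p['hand_eye'])
        R=T[:3,:3].T;t=-R@T[:3,3]
    X=(c-t)@R; X[k==0]=np.nan; return X
E
python3 - <<'E'
from h import *
s=bot.sense();print(s['time'],s['ee_pos'],s['ee_rot'],s['grip_width'])
for n in('scene','top'):
    p=cap(n);save(p,n+'0')
    o=-np.array(p['R']).T@p['t'];print(n,o,p['fx'])
    for l in('pallet_top','rail_mid','crown_pad','down1_mid','up1_mid'):
        print(l,[(np.round(d['xy'],1).tolist(),round(d['p'],2),w(p,d['xy'])) for d in bot.spot_point(p,l)])
E
```

```text
0.0 [ 0.1969 -0.5927  0.226 ] [[ 0.949   0.3153 -0.0006]
 [ 0.3153 -0.949   0.0014]
 [-0.0001 -0.0015 -1.    ]] 0.091814480585713
scene [-0.298   1.0261  0.792 ] 426.10231431861985
pallet_top [([264.6, 211.3], 0.56, array([ 0.5897, -0.0733,  0.0081]))]
rail_mid [([180.7, 247.5], 0.78, array([0.2423, 0.6064, 0.3433]))]
crown_pad [([267.5, 183.1], 0.86, array([ 0.5718, -0.0664,  0.134 ]))]
down1_mid [([335.3, 209.2], 0.72, array([ 0.3896, -0.2548,  0.0114]))]
up1_mid [([253.9, 234.1], 0.45, array([0.4929, 0.1026, 0.0298]))]
top [0.3883 0.0808 1.1637] 414.09091243384796
pallet_top [([302.9, 168.8], 0.83, array([ 0.5847, -0.0671,  0.0122]))]
rail_mid [([112.6, 198.9], 0.8, array([0.4859, 0.4158, 0.1594]))]
crown_pad [([311.1, 159.7], 0.85, array([ 0.5853, -0.071 ,  0.1438]))]
down1_mid [([371.3, 232.6], 0.91, array([ 0.4051, -0.2502,  0.0277])), ([286.0, 221.8], 0.56, array([ 0.4348, -0.0163,  0.0324])), ([312.0, 156.6], 0.26, array([ 0.5929, -0.0732,  0.1451]))]
up1_mid [([247.9, 193.3], 0.53, array([0.5138, 0.0878, 0.0271]))]
```

View pics/top0.png

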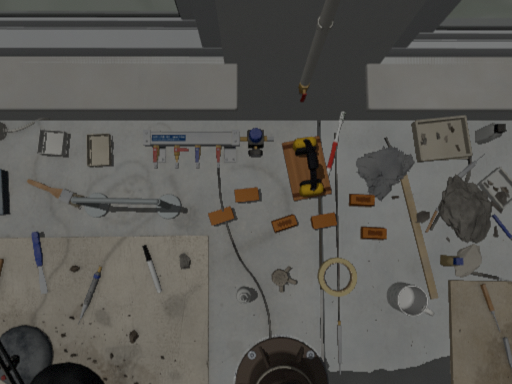

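View pics/scene0.png

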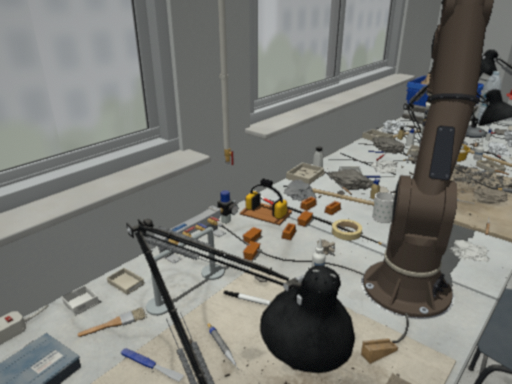

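The top view shows six ingots: stamped side up at (285,223), (361,200) and (373,233), plain at (247,195), (221,216) and (324,221). The ear defenders stand on the pallet at (306,168), and the rail is at (75–185, 205). The scene view agrees. Next I'll measure all of it from the point cloud.

```bash
cat >> h.py <<'E'
def ingots(p,zlo=.02,zhi=.045,amin=60):
    X=cloud(p);hsv=cv2.cvtColor(p['pixels'],cv2.COLOR_RGB2HSV)
    m=((hsv[...,0]<22)&(hsv[...,1]>140)&(X[...,2]>zlo)&(X[...,2]<zhi)).astype(np.uint8)
    n,L,st,_=cv2.connectedComponentsWithStats(m,connectivity=4);out=[]
    for i in range(1,n):
        if st[i,4]<amin: continue
        q=X[L==i]; r=cv2.minAreaRect((q[:,:2]*1000).astype(np.float32))
        (cx,cy),(a,b),th=r
        if a<b: th+=90;a,b=b,a
        out.append(dict(px=st[i,:4].tolist(),c=np.array([cx,cy]),len=a,wid=b,th=(th+90)%180-90,z=np.median(q[:,2])*1000))
    return out
E
python3 - <<'E'
from h import *
p=cap('top')
for o in ingots(p): print({k:np.round(v,1) for k,v in o.items()})
X=cloud(p)
# rail
sub=X[185:225,85:175].reshape(-1,3); q=sub[(sub[:,2]>.145)&(sub[:,2]<.175)]
print('rail n',len(q),np.nanmean(q,0)); c=np.nanmean(q[:,:2],0);v=np.linalg.svd(q[:,:2]-c)[2][0];print(v,np.degrees(np.arctan2(v[1],v[0])),np.percentile(q[:,2],[5,50,95]))
al=(X[180:230,60:200,:2].reshape(-1,2)-c)@v; zz=X[180:230,60:200,2].ravel(); k=(zz>.13)&(zz<.19);print('ext',np.nanmin(al[k]),np.nanmax(al[k]),'maxz',np.nanmax(zz))
# pallet
sub=X[125:205,270:340].reshape(-1,3);hsv=cv2.cvtColor(p['pixels'],cv2.COLOR_RGB2HSV)[125:205,270:340].reshape(-1,3)
k=(sub[:,2]>.006)&(sub[:,2]<.02)&(hsv[:,1]>70);r=cv2.minAreaRect((sub[k,:2]*1000).astype(np.float32));print('pallet',r,np.median(sub[k,2]))
# crown band: high points
k=sub[:,2]>.09;q=sub[k];print('band',cv2.minAreaRect((q[:,:2]*1000).astype(np.float32)),np.percentile(q[:,2],[5,50,99]))
k=sub[:,2]>.03;q=sub[k];print('ear',cv2.minAreaRect((q[:,:2]*1000).astype(np.float32)))
E
```

```text
{'px': array([235, 188,  24,  14]), 'c': array([510.2,  91.5]), 'len': np.float64(63.8), 'wid': np.float64(34.1), 'th': np.float64(-84.7), 'z': np.float64(29.4)}
{'px': array([350, 194,  25,  12]), 'c': array([ 495.3, -227.3]), 'len': np.float64(65.1), 'wid': np.float64(29.7), 'th': np.float64(86.6), 'z': np.float64(29.1)}
{'px': array([209, 207,  25,  18]), 'c': array([452.1, 161.7]), 'len': np.float64(64.1), 'wid': np.float64(33.7), 'th': np.float64(-72.4), 'z': np.float64(29.3)}
{'px': array([311, 213,  26,  16]), 'c': array([ 438.6, -120.2]), 'len': np.float64(67.0), 'wid': np.float64(34.3), 'th': np.float64(-80.1), 'z': np.float64(29.3)}
{'px': array([272, 215,  25,  17]), 'c': array([431.5, -11.6]), 'len': np.float64(65.0), 'wid': np.float64(28.7), 'th': np.float64(-71.6), 'z': np.float64(29.4)}
{'px': array([362, 228,  24,  11]), 'c': array([ 404. , -256.6]), 'len': np.float64(63.1), 'wid': np.float64(27.5), 'th': np.float64(89.9), 'z': np.float64(29.3)}
rail n 445 [0.4809 0.391  0.1596]
[-0.0212 -0.9998] -91.21749708318697 [0.1544 0.1599 0.1637]
ext -0.12959031972177715 0.08917823516319713 maxz 0.16606601933705886
pallet ((592.2984008789062, -99.24263000488281), (170.44984436035156, 155.7954864501953), 10.913466453552246) 0.011205901372187046
band ((585.4193725585938, -75.33805847167969), (126.3674545288086, 24.594148635864258), 5.747536659240723) [0.0965 0.1202 0.1458]
ear ((586.06298828125, -43.96751403808594), (168.59100341796875, 124.20743560791016), 7.839046478271484)
```

```bash
cat >> h.py <<'E'
from scipy.spatial.transform import Rotation as Ro
def plan(*targets,pos=None,R=None):
    "each target (x,y,z mm,closing-axis angle deg): row from start pose, rows needed"
    s=bot.sense(); p0=np.array(s['ee_pos'])*1000 if pos is None else np.array(pos); R0=np.array(s['ee_rot']) if R is None else R
    for x,y,z,a in targets:
        best=None
        for aa in (a,a+180):
            r=np.radians(aa);yv=np.array([np.cos(r),np.sin(r),0]);zv=np.array([0,0,-1.]);T=np.stack([np.cross(yv,zv),yv,zv],1)
            v=Ro.from_matrix(R0.T@T).as_rotvec()
            if best is None or np.linalg.norm(v)<np.linalg.norm(best): best=v
        d=R0.T@(np.array([x,y,z])-p0)
        print('row',np.round(best,3).tolist(),np.round(d,1).tolist(),'n>=',int(np.ceil(max(np.linalg.norm(d)/50,np.degrees(np.linalg.norm(best))/8.59))))
E
python3 - <<'E'
from h import *
plan((197,-593,330,-71.6),(560,-72,330,-84))
E
```

```text
row [0.0, 0.0, -0.0] [-0.0, -0.1, -103.2] n>= 3
row [0.0, 0.0, 0.216] [508.7, -380.1, -103.3] n>= 13
```

{"api": "jog_arm", "payload": {"series": [[0,0,0,0,0,-103,-1],[0,0,0,0,0,-103,-1],[0,0,0.216,508.7,-380,-103.3,-1],[0,0,0.216,508.7,-380,-103.3,-1],[0,0,0.216,508.7,-380,-103.3,-1],[0,0,0.216,508.7,-380,-103.3,-1],[0,0,0.216,508.7,-380,-103.3,-1],[0,0,0.216,508.7,-380,-103.3,-1],[0,0,0.216,508.7,-380,-103.3,-1],[0,0,0.216,508.7,-380,-103.3,-1],[0,0,0.216,508.7,-380,-103.3,-1],[0,0,0.216,508.7,-380,-103.3,-1],[0,0,0.216,508.7,-380,-103.3,-1],[0,0,0.216,508.7,-380,-103.3,-1],[0,0,0.216,508.7,-380,-103.3,-1],[0,0,0.216,508.7,-380,-103.3,-1],[0,0,0.216,508.7,-380,-103.3,-1],[0,0,0.216,508.7,-380,-103.3,-1]]}}

```text
time: 2.45
ee_pos: [0.5596, -0.0735, 0.33]
ee_rot: [[0.995, 0.103, -0.0], [0.103, -0.995, -0.001], [-0.0, 0.001, -1.0]]
ft_force: [-0.6, -0.8, 0.3]
grip_width: 0.0918
grasp_force: 0.0
```

```bash
python3 - <<'E'
from h import *
p=cap('wrist');save(p,'w1');s=p['state'];print(s['time'],s['ee_pos'],s['ee_rot'],s['joint_positions']);print(p['hand_eye'],p['fx'])
for l in('crown_pad','pallet_top','crown_under'):
    print(l,[(np.round(d['xy'],1).tolist(),round(d['p'],2),w(p,d['xy'])) for d in bot.spot_point(p,l)])
E
```

```text
2.45 [ 0.5596 -0.0735  0.33  ] [[ 0.9947  0.1029 -0.0003]
 [ 0.1029 -0.9947 -0.0008]
 [-0.0004  0.0008 -1.    ]] [ 0.2535  0.2896 -0.2898  1.5408  0.0851  1.3238 -1.5134]
[[ 0.001  -0.9654 -0.2609  0.0714]
 [ 1.      0.0008  0.001  -0.0006]
 [-0.0008 -0.2609  0.9654 -0.1578]
 [ 0.      0.      0.      1.    ]] 293.8710370110372
crown_pad [([254.0, 148.3], 0.78, array([ 0.5884, -0.0686,  0.1437]))]
pallet_top [([260.5, 136.8], 0.95, array([ 0.6024, -0.0747,  0.1437]))]
crown_under [([256.2, 144.8], 0.77, array([ 0.5926, -0.0707,  0.1425]))]
```

View pics/w1.png

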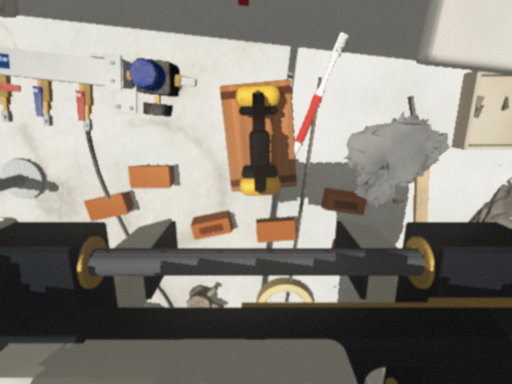

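The wrist view shows the ear defenders on the pallet, pad around (260,142), cups at (258,97) and (260,180), with ingots at (150,177), (108,206), (212,225), (276,230) and (344,201). I'll measure all of these.

```bash
python3 - <<'E'
from h import *
p=cap('wrist');X=cloud(p);hsv=cv2.cvtColor(p['pixels'],cv2.COLOR_RGB2HSV)
m=np.zeros(X.shape[:2],bool);m[70:200,210:305]=1
k=m&(X[...,2]>.125)
q=X[k];r=cv2.minAreaRect((q[:,:2]*1000).astype(np.float32));print('pad',r,np.percentile(q[:,2],[5,50,95]))
k=m&(X[...,2]>.05)&(X[...,2]<.2);q=X[k];print('ear',cv2.minAreaRect((q[:,:2]*1000).astype(np.float32)))
for s in range(520,670,8):
    t=q[(abs(q[:,0]*1000-s)<4)]
    if len(t): print(s,t[:,1].min(),t[:,1].max(),np.median(t[:,2]))
k=m&(hsv[...,1]>90)&(X[...,2]>.005)&(X[...,2]<.018)
n,L,st,_=cv2.connectedComponentsWithStats(k.astype(np.uint8));i=1+np.argmax(st[1:,4]);k=np.zeros(k.shape,bool)
for j in range(1,n):
    if st[j,4]>60:k|=L==j
q=X[k];print('pallet',cv2.minAreaRect((q[:,:2]*1000).astype(np.float32)),np.median(q[:,2]))
for o in ingots(p): print({k:np.round(v,1) for k,v in o.items()})
E
```

```text
pad ((587.719482421875, -74.49488830566406), (42.971656799316406, 23.578670501708984), 6.676869869232178) [0.1385 0.1423 0.1439]
ear ((587.1154174804688, -74.94222259521484), (158.0873565673828, 60.2054557800293), 7.860866546630859)
520 -0.11289892479007972 -0.053726479844703794 0.07086275553858701
528 -0.1136110651719249 -0.0530096497499147 0.0708683210792492
536 -0.11106877128938938 -0.05542849317958238 0.0691923236631624
544 -0.1068860480669781 -0.054807500741349144 0.06954436063656605
552 -0.10592108855652169 -0.0716736665299033 0.11348113207739463
560 -0.08579665939803313 -0.07112226193723672 0.11753412704394706
568 -0.08810540403756503 -0.06527701730460693 0.14197339453245184
576 -0.08801692908632555 -0.06444570203672488 0.142465294666134
584 -0.08713525112555962 -0.0636287548179783 0.1425586691584537
592 -0.08616115751468455 -0.06294249125676746 0.14272695658964596
600 -0.08527009016320262 -0.060944757983969096 0.14239865571788646
608 -0.08438785576782619 -0.06166821049359372 0.13965499558068387
616 -0.07937679344953862 -0.06379349385067769 0.11724503029782254
624 -0.079319172
[... 460 characters left out ...]
0991211), 11.244795799255371) 0.011879224688168603
{'px': array([130, 167,  41,  20]), 'c': array([512.7,  91.4]), 'len': np.float64(63.0), 'wid': np.float64(31.5), 'th': np.float64(-83.8), 'z': np.float64(29.7)}
{'px': array([ 86, 194,  42,  26]), 'c': array([454.4, 161.4]), 'len': np.float64(63.3), 'wid': np.float64(32.7), 'th': np.float64(-71.9), 'z': np.float64(29.7)}
{'px': array([192, 216,  40,  23]), 'c': array([435.7, -12.1]), 'len': np.float64(63.3), 'wid': np.float64(25.8), 'th': np.float64(-71.5), 'z': np.float64(29.8)}
{'px': array([257, 219,  39,  23]), 'c': array([ 441.2, -120.5]), 'len': np.float64(63.6), 'wid': np.float64(35.2), 'th': np.float64(-78.7), 'z': np.float64(29.9)}
```

```bash
python3 - <<'E'
from h import *
p=cap('top');X=cloud(p)
c=p['pixels'][175:230,20:200]
im=cv2.resize(c,None,fx=4,fy=4,interpolation=cv2.INTER_CUBIC)[...,::-1]
z=np.nan_to_num(X[175:230,20:200,2]);zz=cv2.applyColorMap((np.clip(z/.25,0,1)*255).astype(np.uint8),cv2.COLORMAP_JET)
zz=cv2.resize(zz,None,fx=4,fy=4,interpolation=cv2.INTER_NEAREST)
cv2.imwrite('pics/rail.png',np.vstack([im,zz]))
print(np.nanmax(X[175:230,20:200,2]))
# per column band of points .145-.17
for u in range(20,200,6):
    col=X[175:230,u];k=(col[:,2]>.145)&(col[:,2]<.2)
    if k.any(): i=np.where(k)[0];print(u,i.min()+175,i.max()+175,col[k].mean(0),col[k][:,2].max())
E
```

```text
0.1668814339840067
74 197 203 [0.4834 0.5095 0.1587] 0.1609278787052952
80 198 202 [0.4833 0.4946 0.1596] 0.1613868484466694
86 198 203 [0.482  0.4799 0.1599] 0.1646144904171784
92 198 203 [0.482  0.4655 0.1596] 0.16281327647359767
98 198 203 [0.482  0.4509 0.1597] 0.16245457356341822
104 198 203 [0.4818 0.4358 0.1614] 0.16276831765978042
110 198 203 [0.4818 0.4213 0.1613] 0.1635137124492517
116 198 203 [0.482  0.4076 0.1588] 0.16066413323709655
122 199 203 [0.4806 0.3924 0.1608] 0.16312201047357222
128 199 203 [0.4807 0.3783 0.1594] 0.1607383650240243
134 199 203 [0.4807 0.3638 0.1593] 0.16207304286351823
140 199 204 [0.4794 0.3492 0.1595] 0.16249350899129078
146 199 204 [0.4794 0.3344 0.1602] 0.16317561726210508
152 199 204 [0.4795 0.3203 0.1586] 0.1614813008834774
158 199 205 [0.4785 0.3064 0.1554] 0.1591474886261164
```

View pics/rail.png

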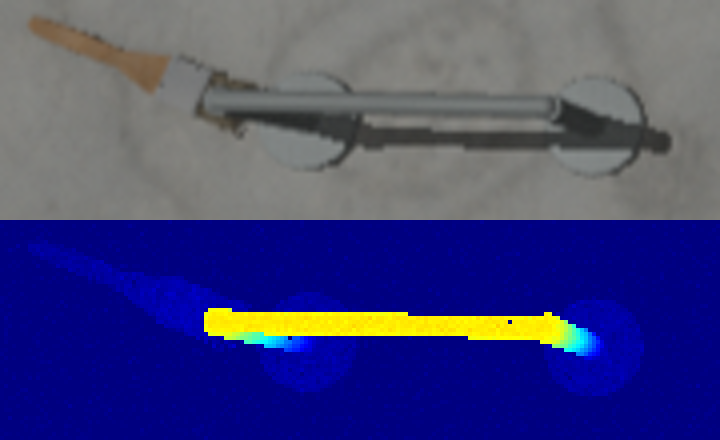

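Bar runs from y≈0.302 to 0.516 at x≈0.482 (top camera) with its top at 0.162, so the text height of 0.155 checks out. Next I grasp the pad.

```bash
python3 - <<'E'
from h import *
plan((587.5,-74.8,200,-83),(587.5,-74.8,121,-83))
E
```

```text
row [0.0, -0.0, -0.019] [27.4, 4.7, 130.2] n>= 3
row [0.0, -0.0, -0.019] [27.4, 4.7, 209.2] n>= 5
```

{"api": "jog_arm", "payload": {"series": [[0,0,-0.019,27.4,4.7,130,-1],[0,0,-0.019,27.4,4.7,130,-1],[0,0,-0.019,27.4,4.7,130,-1],[0,0,-0.019,27.4,4.7,160,-1],[0,0,-0.019,27.4,4.7,190,-1],[0,0,-0.019,27.4,4.7,209,-1],[0,0,-0.019,27.4,4.7,209,-1],[0,0,-0.019,27.4,4.7,209,0],[0,0,-0.019,27.4,4.7,209,1],[0,0,-0.019,27.4,4.7,209,1],[0,0,-0.019,27.4,4.7,209,1],[0,0,-0.019,27.4,4.7,209,1],[0,0,-0.019,27.4,4.7,209,1],[0,0,-0.019,27.4,4.7,209,1]], "squeeze": 25}}

```text
time: 4.15
ee_pos: [0.5878, -0.074, 0.1211]
ee_rot: [[0.992, 0.123, 0.0], [0.123, -0.992, -0.0], [0.0, 0.0, -1.0]]
ft_force: [-0.1, 0.2, 0.4]
grip_width: 0.0406
grasp_force: 0.0
```

```bash
python3 - <<'E'
from h import *
plan((587.5,-74.8,300,-83),(483,405,300,-91.4),(483,405,168,-91.4))
E
```

```text
row [0.0, -0.0, 0.002] [-0.4, 0.8, -178.9] n>= 4
row [0.0, -0.0, 0.148] [-44.8, -488.2, -178.9] n>= 11
row [0.0, -0.0, 0.148] [-44.9, -488.2, -46.9] n>= 10
```

Not closed yet, so I repeat the close.

{"api": "jog_arm", "payload": {"series": [[0,0,0,0,0,0,1],[0,0,0,0,0,0,1],[0,0,0,0,0,0,1],[0,0,0,0,0,0,1],[0,0,0,0,0,0,1],[0,0,0,0,0,0,1]]}}

```text
time: 4.75
ee_pos: [0.5877, -0.074, 0.1209]
ee_rot: [[0.992, 0.123, -0.0], [0.123, -0.992, -0.0], [-0.0, 0.0, -1.0]]
ft_force: [0.3, -0.8, -1.6]
grip_width: 0.0236
grasp_force: 25.0
```

{"api": "jog_arm", "payload": {"series": [[0,0,0,0,0,-30,1],[0,0,0,0,0,-60,1],[0,0,0,0,0,-100,1],[0,0,0,0,0,-140,1],[0,0,0,0,0,-180,1],[0,0,0,-3,-33,-180,1],[0,0,0.02,-6,-65,-180,1],[0,0,0.04,-9,-98,-180,1],[0,0,0.05,-12,-131,-180,1],[0,0,0.07,-15,-163,-180,1],[0,0,0.08,-18,-196,-180,1],[0,0,0.09,-21,-228,-180,1],[0,0,0.1,-24,-261,-180,1],[0,0,0.11,-27,-294,-180,1],[0,0,0.12,-30,-326,-180,1],[0,0,0.13,-33,-359,-180,1],[0,0,0.14,-36,-391,-180,1],[0,0,0.148,-39,-425,-180,1],[0,0,0.148,-42,-458,-180,1],[0,0,0.148,-44.8,-488,-180,1]]}}

```text
time: 6.75
ee_pos: [0.4822, 0.4063, 0.3007]
ee_rot: [[1.0, -0.024, -0.001], [-0.024, -1.0, -0.0], [-0.001, 0.0, -1.0]]
ft_force: [-0.3, -0.2, -1.4]
grip_width: 0.0237
grasp_force: 25.0
```

```bash
python3 - <<'E'
from h import *
p=cap('top');save(p,'t2');s=p['state'];print(s['ee_pos'],s['grip_width'],s['joint_positions'])
p=cap('wrist');X=cloud(p);save(p,'w2')
k=(X[...,2]>.135)&(X[...,2]<.175)&(X[...,1]>.28)&(X[...,1]<.55)&(X[...,0]>.43)&(X[...,0]<.54);q=X[k]
print(len(q)); 
for y in range(290,530,15):
    t=q[abs(q[:,1]*1000-y)<7]
    if len(t)>4: print(y,len(t),t[:,0].min(),t[:,0].max(),t[:,2].max())
plan((483,405,300,-91.4),(483,405,167,-91.4))
E
```

```text
[0.4822 0.4063 0.3007] 0.02373782159815016 [-0.5015  0.4374 -0.4301  1.4164  0.1826  1.3277 -2.5343]
2494
305 91 0.4735170088598965 0.490525137425883 0.16267330707215258
320 234 0.47343641105851597 0.49057480075926224 0.16322921067754495
335 188 0.4753010175083482 0.48910760322610636 0.16335119719335936
350 188 0.4756612477028459 0.48962043853402915 0.1635649602945768
365 189 0.4760147109376874 0.48993188634220936 0.163617848903127
380 184 0.4756984159230122 0.49012477125055703 0.16374642499612552
395 130 0.4779906855790286 0.4903947658828432 0.16291051310759577
425 60 0.47867850057335826 0.49095944239329803 0.1626790380201514
440 173 0.4787077466690735 0.4912214449836744 0.16379394254902777
455 174 0.4788225131205092 0.4914494900044668 0.16366363145998755
470 178 0.47908981530011197 0.4917545944539109 0.16323324653130195
485 171 0.47940320142080645 0.4920261015452548 0.1633857110808134
500 193 0.47955309913957983 0.4930882202918194 0.16349964895859706
515 176 0.4765038744258703 0.49454989606429456 0.16279445512077506
row [-0.002, 0.003, 0.007] [3.2, 4.7, 0.5] n>= 1
row [-0.002, 0.003, 0.007] [3.6, 5.0, 133.4] n>= 3
```

View pics/w2.png

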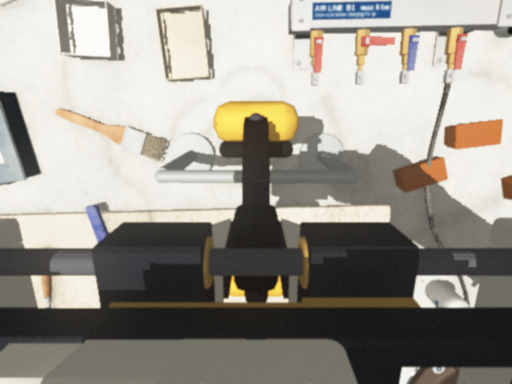

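The ear defenders hang level over the bar, which crosses at row 175 from column 160 to 355, with the arch astride it. Next I lower them.

{"api": "jog_arm", "payload": {"series": [[0,0,0,4,4,0,1],[0,0,0,4,4,20,1],[0,0,0,4,4,40,1],[0,0,0,4,4,60,1],[0,0,0,4,4,80,1],[0,0,0,4,4,100,1],[0,0,0,4,4,115,1],[0,0,0,4,4,125,1],[0,0,0,4,4,131,1],[0,0,0,4,4,131,1],[0,0,0,4,4,131,1]]}}

```text
time: 7.95
ee_pos: [0.4874, 0.4007, 0.1707]
ee_rot: [[1.0, -0.025, 0.001], [-0.025, -1.0, 0.0], [0.001, -0.0, -1.0]]
ft_force: [-0.5, -0.7, -1.5]
grip_width: 0.0238
grasp_force: 25.0
```

{"api": "jog_arm", "payload": {"series": [[0,0,0,-3,0,2,1],[0,0,0,-3,0,3,1],[0,0,0,-3,0,3,1],[0,0,0,-3,0,3,1],[0,0,0,-3,0,3,0],[0,0,0,-3,0,3,-0.2],[0,0,0,-3,0,3,-0.2],[0,0,0,-3,0,3,-0.2],[0,0,0,-3,0,3,-0.2],[0,0,0,-3,0,3,-0.2]]}}

```text
time: 8.95
ee_pos: [0.484, 0.4008, 0.167]
ee_rot: [[1.0, -0.024, 0.0], [-0.024, -1.0, -0.0], [0.0, 0.0, -1.0]]
ft_force: [-0.5, -0.3, 0.3]
grip_width: 0.055
grasp_force: 0.0
```

```bash
python3 - <<'E'
from h import *
s=bot.sense();print(s['ee_pos'],s['grip_width'])
p=cap('top');X=cloud(p)
plan((484,405,290,-91.4),(470,150,290,-80),(591,-75,330,-80))
E
```

```text
[0.484  0.4008 0.167 ] 0.054953997581953365
row [-0.0, -0.0, 0.0] [-0.1, -4.2, -122.9] n>= 3
row [-0.0, -0.0, -0.199] [-7.9, 251.0, -123.0] n>= 6
row [-0.0, -0.0, -0.199] [118.5, 473.0, -163.0] n>= 11
```

{"api": "jog_arm", "payload": {"series": [[0,0,0,0,0,-40,-0.2],[0,0,0,0,0,-80,-0.5],[0,0,0,0,0,-123,-1],[0,0,-0.1,-5,50,-140,-1],[0,0,-0.1,-10,100,-163,-1],[0,0,-0.1,-12,150,-163,-1],[0,0,-0.1,-14,200,-163,-1],[0,0,-0.1,-16,250,-163,-1],[0,0,-0.1,-14,300,-163,-1],[0,0,-0.1,-14,350,-163,-1],[0,0,-0.1,-14,400,-163,-1],[0,0,-0.1,-14,450,-163,-1],[0,0,-0.1,-14,480,-163,-1],[0,0,-0.1,-14,480,-163,-1],[0,0,-0.1,-14,480,-163,-1],[0,0,-0.1,-14,480,-163,-1]]}}

```text
time: 10.6
ee_pos: [0.4584, -0.0774, 0.3301]
ee_rot: [[0.997, 0.077, 0.0], [0.077, -0.997, 0.0], [0.0, -0.0, -1.0]]
ft_force: [-0.0, 0.5, 0.2]
grip_width: 0.0918
grasp_force: 0.0
```

```bash
python3 - <<'E'
from h import *
p=cap('wrist');save(p,'w3');print(p['state']['ee_pos'],p['state']['time'])
for o in ingots(p): print({k:np.round(v,1) for k,v in o.items()})
E
```

```text
[ 0.4584 -0.0774  0.3301] 10.6
{'px': array([125, 103,  46,  24]), 'c': array([511.5,  91.2]), 'len': np.float64(64.3), 'wid': np.float64(33.6), 'th': np.float64(-85.4), 'z': np.float64(29.7)}
{'px': array([332, 128,  45,  23]), 'c': array([ 499.3, -226.7]), 'len': np.float64(63.9), 'wid': np.float64(28.3), 'th': np.float64(87.8), 'z': np.float64(30.1)}
{'px': array([ 80, 135,  47,  29]), 'c': array([453.8, 161.1]), 'len': np.float64(64.3), 'wid': np.float64(33.6), 'th': np.float64(-71.7), 'z': np.float64(29.7)}
{'px': array([193, 157,  42,  25]), 'c': array([435.4, -11.8]), 'len': np.float64(63.0), 'wid': np.float64(26.2), 'th': np.float64(-71.2), 'z': np.float64(29.8)}
{'px': array([262, 163,   8,  20]), 'c': array([436.5, -94.7]), 'len': np.float64(31.4), 'wid': np.float64(11.2), 'th': np.float64(5.0), 'z': np.float64(30.1)}
```

View pics/w3.png

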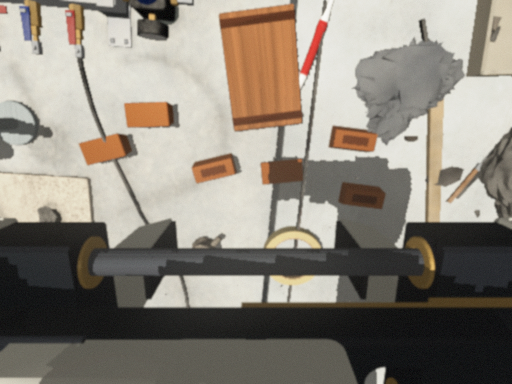

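The pallet is clear, with corners near (220,13), (293,5), (301,124) and (234,131). The six ingots are at (148,114), (105,149), (214,168), (283,171), (354,139) and (362,195), two of them in shadow.

```bash
sed -i 's/(X\[...,2\]>zlo)&/(X[...,2]>zlo)\&/; s/hsv\[...,1\]>140/hsv[...,1]>110/' h.py; python3 - <<'E'
from h import *
p=cap('wrist')
for o in ingots(p): print({k:np.round(v,1) for k,v in o.items()})
X=cloud(p);hsv=cv2.cvtColor(p['pixels'],cv2.COLOR_RGB2HSV)
k=np.zeros(X.shape[:2],bool);k[0:140,210:310]=1
k&=(hsv[...,0]<22)&(hsv[...,1]>90)&(X[...,2]>.006)&(X[...,2]<.02)
n,L,st,_=cv2.connectedComponentsWithStats(k.astype(np.uint8));i=1+np.argmax(st[1:,4]);q=X[L==i]
print('pallet',cv2.minAreaRect((q[:,:2]*1000).astype(np.float32)),np.median(q[:,2]))
t=cap('top');print([o for o in ingots(t)])
for l in('crown_under','rail_mid'):
    print(l,[(np.round(d['xy'],1).tolist(),round(d['p'],2),w(t,d['xy'])) for d in bot.spot_point(t,l)])
X=cloud(t);hsv=cv2.cvtColor(t['pixels'],cv2.COLOR_RGB2HSV)
k=np.zeros(X.shape[:2],bool);k[130:205,272:335]=1
k&=(hsv[...,0]<22)&(hsv[...,1]>90)&(X[...,2]>.004)&(X[...,2]<.02)
n,L,st,_=cv2.connectedComponentsWithStats(k.astype(np.uint8));i=1+np.argmax(st[1:,4]);q=X[L==i]
print('pallet',cv2.minAreaRect((q[:,:2]*1000).astype(np.float32)),np.median(q[:,2]))
E
```

```text
{'px': array([125, 102,  46,  25]), 'c': array([511.6,  91.6]), 'len': np.float64(64.9), 'wid': np.float64(34.9), 'th': np.float64(-83.8), 'z': np.float64(29.7)}
{'px': array([332, 128,  45,  23]), 'c': array([ 498.9, -226.8]), 'len': np.float64(64.2), 'wid': np.float64(29.1), 'th': np.float64(87.6), 'z': np.float64(30.0)}
{'px': array([ 80, 134,  48,  30]), 'c': array([453.5, 161.7]), 'len': np.float64(65.2), 'wid': np.float64(35.1), 'th': np.float64(-72.0), 'z': np.float64(29.6)}
{'px': array([193, 156,  43,  27]), 'c': array([434.9, -11.5]), 'len': np.float64(64.6), 'wid': np.float64(27.5), 'th': np.float64(-72.2), 'z': np.float64(29.8)}
{'px': array([261, 159,  41,  25]), 'c': array([ 441. , -119.8]), 'len': np.float64(63.6), 'wid': np.float64(33.1), 'th': np.float64(-79.0), 'z': np.float64(29.9)}
{'px': array([342, 187,  43,  21]), 'c': array([ 407.8, -257.2]), 'len': np.float64(64.4), 'wid': np.float64(26.7), 'th': np.float64(86.9), 'z': np.float64(29.9)}
pallet ((589.2308349609375, -76.66483306884766), (169.1374053955078, 108.33513641357422), 11.043094635009766) 0.011923262284
[... 281 characters left out ...]
72918701172, 'th': -71.3721866607666, 'z': np.float64(29.380873903615363)}, {'px': [272, 217, 25, 15], 'c': array([431.4043, -10.2658]), 'len': 62.30447006225586, 'wid': 30.29477310180664, 'th': -70.73332595825195, 'z': np.float64(29.125234541462707)}, {'px': [312, 219, 25, 10], 'c': array([ 433.9283, -120.5043]), 'len': 65.97289276123047, 'wid': 24.052112579345703, 'th': -78.77617740631104, 'z': np.float64(29.404706344011935)}]
crown_under [([122.1, 200.9], 0.56, array([0.4786, 0.3846, 0.1854]))]
rail_mid [([115.5, 200.6], 0.87, array([0.4788, 0.3985, 0.1904]))]
pallet ((603.9447021484375, -73.64904022216797), (135.38624572753906, 108.86483001708984), 10.888052940368652) 0.01136126965857397
```

```bash
cat >> h.py <<'E'
def tool(a):
    r=np.radians(a);yv=np.array([np.cos(r),np.sin(r),0]);zv=np.array([0,0,-1.]);return np.stack([np.cross(yv,zv),yv,zv],1)
def chain(start,*ts):
    "rows (wz,dx,dy,dz) from commanded start to targets, all (x,y,z mm,closing angle deg), turning as given"
    for t in ts:
        d=tool(start[3]).T@(np.array(t[:3],float)-np.array(start[:3]))
        a=t[3]-start[3]; print(t,'-> wz',round(-np.radians(a),3),'d',np.round(d,1).tolist(),'n>=',int(np.ceil(max(np.linalg.norm(d)/50,abs(a)/8.59))))
E
python3 - <<'E'
from h import *
p=cap('wrist');X=cloud(p);t=cap('top');Y=cloud(t)
for q in (X,Y):
    q=q[np.isfinite(q[...,2])];r=np.hypot(q[:,0]-.5892,q[:,1]+.0767)
    k=(q[:,2]>.06)&(q[:,2]<.25)&(r<.19)&(q[:,0]>.5)
    print(k.sum(), q[k][:,0].min() if k.any() else '', q[k][np.argsort(r[k])][:1], q[k][:,2].max() if k.any() else '')
s=bot.sense();print(s['ee_pos'],s['joint_positions'])
a=np.degrees(np.arctan2(s['ee_rot'][1][1],s['ee_rot'][0][1]));print(a)
st=list(np.array(s['ee_pos'])*1000)+[a]
P=(434.9,-11.5,60,-72.2);Q=(434.9,-11.5,4,-72.2)
chain(st,P,Q); chain(Q,(434.9,-11.5,100,-72.2),(572.5,-80,100,-79),(572.5,-80,17,-79))
E
```

```text
1358 0.6110873741888132 [[0.6536 0.019  0.0708]] 0.1076046931553254
697 0.6094236323187833 [[0.6525 0.0194 0.0623]] 0.2498600161120332
[ 0.4584 -0.0782  0.33  ] [ 0.2447  0.1095 -0.2115  1.7617  0.024   1.2728 -1.4666]
-85.60146913845253
(434.9, -11.5, 60, -72.2) -> wz -0.234 d [-18.3, -68.3, 270.0] n>= 6
(434.9, -11.5, 4, -72.2) -> wz -0.234 d [-18.3, -68.3, 326.0] n>= 7
(434.9, -11.5, 100, -72.2) -> wz -0.0 d [0.0, 0.0, -96.0] n>= 2
(572.5, -80, 100, -79) -> wz 0.119 d [110.1, 107.3, -96.0] n>= 4
(572.5, -80, 17, -79) -> wz 0.119 d [110.1, 107.3, -13.0] n>= 4
```

{"api": "jog_arm", "payload": {"series": [[0,0,-0.234,-18.3,-68.3,100,-1],[0,0,-0.234,-18.3,-68.3,200,-1],[0,0,-0.234,-18.3,-68.3,270,-1],[0,0,-0.234,-18.3,-68.3,270,-1],[0,0,-0.234,-18.3,-68.3,270,-1],[0,0,-0.234,-18.3,-68.3,270,-1],[0,0,-0.234,-18.3,-68.3,270,-0.8],[0,0,-0.234,-18.3,-68.3,295,-0.8],[0,0,-0.234,-18.3,-68.3,315,-0.8],[0,0,-0.234,-18.3,-68.3,326,-0.8],[0,0,-0.234,-18.3,-68.3,326,-0.8],[0,0,-0.234,-18.3,-68.3,326,1],[0,0,-0.234,-18.3,-68.3,326,1],[0,0,-0.234,-18.3,-68.3,326,1],[0,0,-0.234,-18.3,-68.3,326,1],[0,0,-0.234,-18.3,-68.3,326,1],[0,0,-0.234,-18.3,-68.3,326,1]], "squeeze": 20}}

```text
time: 12.65
ee_pos: [0.4357, -0.012, 0.005]
ee_rot: [[0.952, 0.305, 0.002], [0.305, -0.952, -0.0], [0.002, 0.001, -1.0]]
ft_force: [-1.0, -0.5, 7.9]
grip_width: 0.0662
grasp_force: 20.0
```

{"api": "jog_arm", "payload": {"series": [[0,0,0,0,0,-30,1],[0,0,0,0,0,-65,1],[0,0,0,0,0,-96,1],[0,0,0.03,28,27,-96,1],[0,0,0.06,55,54,-96,1],[0,0,0.09,83,81,-96,1],[0,0,0.119,110,107.3,-96,1],[0,0,0.119,110,107.3,-96,1],[0,0,0.119,110,107.3,-96,1],[0,0,0.119,110,107.3,-60,1],[0,0,0.119,110,107.3,-30,1],[0,0,0.119,110,107.3,-18,1],[0,0,0.119,110,107.3,-14,1],[0,0,0.119,110,107.3,-14,1],[0,0,0.119,110,107.3,-14,1]]}}

```text
time: 14.15
ee_pos: [0.5733, -0.0806, 0.0194]
ee_rot: [[0.982, 0.19, 0.002], [0.19, -0.982, -0.0], [0.002, 0.001, -1.0]]
ft_force: [0.3, 0.3, -0.6]
grip_width: 0.0658
grasp_force: 20.0
```

{"api": "jog_arm", "payload": {"series": [[0,0,0,0,0,2,1],[0,0,0,0,0,2,1],[0,0,0,0,0,2,-0.8],[0,0,0,0,0,2,-0.8],[0,0,0,0,0,2,-0.8],[0,0,0,0,0,-30,-0.8],[0,0,0,0,0,-75,-0.8],[0,0,0,-45,5,-75,-0.8],[0,0,0,-90,9,-75,-0.8],[0,0,0,-136.7,14,-60,-0.8],[0,0,0,-136.7,14,-42,-0.8],[0,0,0,-136.7,14,-42,-0.8],[0,0,0,-136.7,14,-42,-0.8],[0,0,0,-136.7,14,-10,-0.8],[0,0,0,-136.7,14,8,-0.8],[0,0,0,-136.7,14,14,-0.8],[0,0,0,-136.7,14,14,-0.8]]}}

```text
time: 15.85
ee_pos: [0.4416, -0.1199, 0.0039]
ee_rot: [[0.982, 0.19, -0.0], [0.19, -0.982, 0.0], [-0.0, -0.0, -1.0]]
ft_force: [-0.3, -0.5, -0.6]
grip_width: 0.0823
grasp_force: 0.0
```

```bash
python3 - <<'E'
from h import *
Q=(441,-119.8,4,-79)
chain(Q,(605.9,-73.4,100,-79),(605.9,-73.4,17,-79))
A=(605.9,-73.4,16,-79)
chain(A,(498.9,-226.8,120,-92.4),(498.9,-226.8,4,-92.4))
E
```

```text
(605.9, -73.4, 100, -79) -> wz -0.0 d [170.7, -14.1, -96.0] n>= 4
(605.9, -73.4, 17, -79) -> wz -0.0 d [170.7, -14.1, -13.0] n>= 4
(498.9, -226.8, 120, -92.4) -> wz 0.234 d [-134.3, 130.2, -104.0] n>= 5
(498.9, -226.8, 4, -92.4) -> wz 0.234 d [-134.3, 130.2, 12.0] n>= 4
```

{"api": "jog_arm", "payload": {"series": [[0,0,0,0,0,0,1],[0,0,0,0,0,0,1],[0,0,0,0,0,0,1],[0,0,0,0,0,0,1],[0,0,0,0,0,0,1],[0,0,0,0,0,-30,1],[0,0,0,0,0,-65,1],[0,0,0,0,0,-96,1],[0,0,0,35,-3,-96,1],[0,0,0,70,-6,-96,1],[0,0,0,105,-9,-96,1],[0,0,0,140,-12,-96,1],[0,0,0,170.7,-14,-96,1],[0,0,0,170.7,-14,-96,1],[0,0,0,170.7,-14,-96,1]]}}

```text
time: 17.35
ee_pos: [0.6055, -0.074, 0.0997]
ee_rot: [[0.982, 0.19, -0.001], [0.19, -0.982, 0.0], [-0.001, -0.0, -1.0]]
ft_force: [-0.4, -0.0, -1.4]
grip_width: 0.0658
grasp_force: 20.0
```

```bash
python3 - <<'E'
from h import *
p=cap('wrist');save(p,'w4');print(p['state']['ee_pos'])
for o in ingots(p,zlo=.034,zhi=.05): print({k:np.round(v,1) for k,v in o.items()})
t=cap('top')
for o in ingots(t,zlo=.034,zhi=.05): print('top',{k:np.round(v,1) for k,v in o.items()})
E
```

```text
[ 0.6055 -0.074   0.0997]
top {'px': array([297, 166,  26,  15]), 'c': array([568.4, -81.4]), 'len': np.float64(65.2), 'wid': np.float64(28.3), 'th': np.float64(-78.5), 'z': np.float64(41.2)}
```

View pics/w4.png

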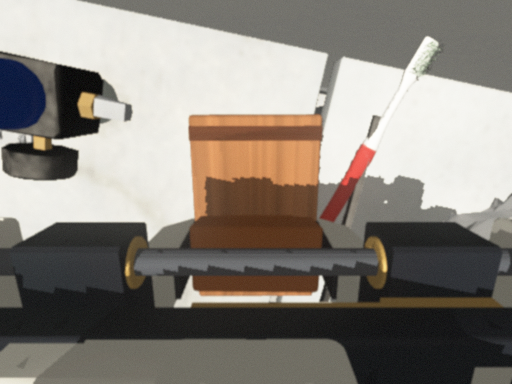

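The wrist view shows the pallet's far band at row 132 and the held ingot in the fingers around (256,240). The first ingot is confirmed at (568,-81) by the top camera, so I lower this one.

{"api": "jog_arm", "payload": {"series": [[0,0,0,0,0,35,1],[0,0,0,0,0,60,1],[0,0,0,0,0,75,1],[0,0,0,0,0,84,1],[0,0,0,0,0,84,1],[0,0,0,0,0,84,1]]}}

```text
time: 18.05
ee_pos: [0.6055, -0.0746, 0.0164]
ee_rot: [[0.982, 0.189, 0.0], [0.189, -0.982, -0.0], [-0.0, 0.0, -1.0]]
ft_force: [-0.3, 0.2, -0.7]
grip_width: 0.0659
grasp_force: 20.0
```

{"api": "jog_arm", "payload": {"series": [[0,0,0,0,0,0,-0.8],[0,0,0,0,0,0,-0.8],[0,0,0,0,0,0,-0.8],[0,0,0,0,0,-40,-0.8],[0,0,0,0,0,-85,-0.8],[0,0,0,-30,-4,-130,-0.8],[0,0,0,-60,-9,-175,-0.8],[0,0,0,-85,-13,-214,-0.8],[0,0,0,-85,-13,-214,-0.8],[0,0,0,-85,-13,-214,-0.8]]}}

```text
time: 19.05
ee_pos: [0.52, -0.0778, 0.2318]
ee_rot: [[0.982, 0.189, 0.003], [0.189, -0.982, -0.001], [0.003, 0.001, -1.0]]
ft_force: [0.2, -0.5, -0.6]
grip_width: 0.0829
grasp_force: 0.0
```

```bash
cat >> h.py <<'E'
C=np.array([589.2,-76.7]);A=np.radians(11.04);EX=np.array([np.cos(A),np.sin(A)]);EY=np.array([-EX[1],EX[0]])
def rep(p,zlo,zhi):
    for o in ingots(p,zlo=zlo,zhi=zhi):
        d=o['c']-C; print('c',np.round(o['c'],1),'pallet xy',np.round([d@EX,d@EY],1),'LxW',round(o['len'],1),round(o['wid'],1),'th',round(o['th'],1),'z',round(o['z'],1),o['px'])
E
python3 - <<'E'
from h import *
p=cap('wrist');save(p,'w5');print(p['state']['ee_pos'])
rep(p,.034,.05);rep(p,.02,.034)
S=(520,-77,230,-79)
chain(S,(498.9,-226.8,60,-92.4),(498.9,-226.8,4,-92.4))
Q=(498.9,-226.8,4,-92.4);chain(Q,(592.5,-93.4,120,11),(592.5,-93.4,46.5,11))
E
```

```text
[ 0.52   -0.0778  0.2318]
c [610.6 -73.5] pallet xy [21.6 -0.9] LxW 65.6 32.6 th -79.6 z 44.1 [238, 80, 59, 31]
c [591.9 -76.5] pallet xy [ 2.7 -0.4] LxW 64.9 4.4 th -79.0 z 43.5 [238, 110, 57, 5]
c [571.2 -80.8] pallet xy [-18.5  -0.6] LxW 65.9 28.9 th -79.1 z 41.9 [238, 118, 57, 26]
c [587.5 -77.6] pallet xy [-1.8 -0.6] LxW 64.8 4.6 th -79.0 z 28.0 [239, 114, 55, 5]
c [512.4  91.9] pallet xy [-43.1 180.2] LxW 65.5 34.6 th -83.7 z 29.7 [91, 135, 57, 32]
c [453.9 161.7] pallet xy [-87.1 259.9] LxW 65.7 35.0 th -71.7 z 29.6 [31, 170, 60, 32]
c [ 500.  -226.7] pallet xy [-116.2 -130.2] LxW 64.5 27.7 th 87.5 z 30.0 [338, 191, 55, 32]
(498.9, -226.8, 60, -92.4) -> wz 0.234 d [-49.3, 143.0, 170.0] n>= 5
(498.9, -226.8, 4, -92.4) -> wz 0.234 d [-49.3, 143.0, 226.0] n>= 6
(592.5, -93.4, 120, 11) -> wz -1.805 d [87.9, -137.2, -116.0] n>= 13
(592.5, -93.4, 46.5, 11) -> wz -1.805 d [87.9, -137.2, -42.5] n>= 13
```

View pics/w5.png

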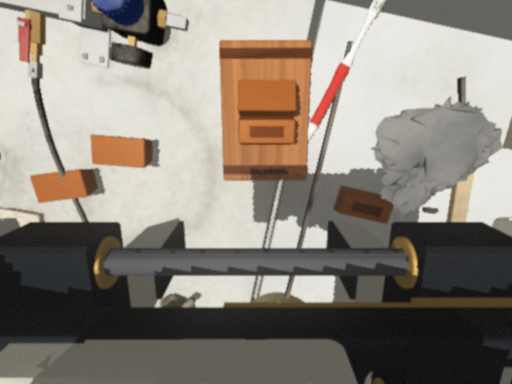

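The wrist view shows both ingots nested on the pallet, up at (267,95) and down at (267,130). The up one reads 2 mm high, so I fit planes.

```bash
python3 - <<'E'
from h import *
p=cap('wrist');X=cloud(p)*1000
for y0,y1,x0,x1 in((83,106,243,292),(122,140,243,292)):
    q=X[y0:y1,x0:x1].reshape(-1,3);q=q[np.isfinite(q[:,2])];d=q[:,:2]-C
    M=np.c_[d@EX,d@EY,np.ones(len(q))];c,r,_,_=np.linalg.lstsq(M,q[:,2],rcond=None);print('slope x,y',c, 'rms',np.sqrt(r/len(q)))
hsv=cv2.cvtColor(p['pixels'],cv2.COLOR_RGB2HSV)
for v in range(76,150,2):
    q=X[v,267];d=q[:2]-C;print(v,np.round([d@EX,q[2]],1),hsv[v,267])
E
```

```text
slope x,y [-0.3988  0.0015 53.6274] rms [0.7316]
slope x,y [-0.0076  0.0002 41.9296] rms [0.7776]
76 [nan nan] [ 13 147 192]
78 [41.6 11.9] [ 13 155 178]
80 [36.7 39.3] [ 13 180 177]
82 [34.6 39.9] [ 13 183 184]
84 [32.4 40.5] [ 13 183 184]
86 [30.2 42.1] [ 13 183 184]
88 [28.1 42.1] [ 12 182 185]
90 [25.9 43.4] [ 12 184 182]
92 [23.7 43.7] [ 12 182 184]
94 [21.5 45.9] [ 12 186 184]
96 [19.4 45.7] [ 12 183 185]
98 [17.3 45.5] [ 13 181 186]
100 [15.  48.3] [ 13 182 184]
102 [12.9 48.4] [ 13 177 187]
104 [10.8 50.3] [ 13 180 187]
106 [ 8.6 50. ] [ 12 177 187]
108 [ 6.5 52. ] [ 12 176 187]
110 [ 4.4 49.4] [ 12 178 123]
112 [ 2.2 39.8] [ 11 171  82]
114 [-0.1 30.9] [ 12 176  81]
116 [-2.5 24.3] [ 12 169 101]
118 [-4.5 38. ] [ 11 177 127]
120 [-6.7 40.9] [ 13 170 193]
122 [-8.9 41.6] [ 13 170 201]
124 [-11.1  42.1] [ 13 170 184]
126 [-13.4  41.5] [ 12 170 138]
128 [-15.6  42.1] [ 11 174 132]
130 [-17.8  43.2] [ 11 175 130]
132 [-20.1  42.5] [ 11 176 129]
134 [-22.4  42.7] [ 10 173 133]
136 [-24.8  41.4] [ 12 175 162]
138 [-27.1  41. ] [ 13 170 197]
140 [-29.3  42.8] [ 13 175 192]
142 [-31.8  41. ] [ 12 166 158]
144 [-36.8  16.1] [ 12 148 146]
146 [-39.7  12.4] [ 13 143 191]
148 [-42.4  11. ] [ 13 148 189]
```

The up ingot is tilted 0.39 rad because its inner bottom edge is caught on the down ingot's slope. I'll regrip it, lift it, shift it 8 mm outward and let it settle flat.

{"api": "jog_arm", "payload": {"series": [[0,0,0,85,13,40,-0.8],[0,0,0,85,13,80,-0.8],[0,0,0,85,13,120,-0.8],[0,0,0,85,13,160,-0.8],[0,0,0,85,13,190,-0.8],[0,0,0,85,13,212,-0.8],[0,0,0,85,13,212,-0.8],[0,0,0,85,13,212,1],[0,0,0,85,13,212,1],[0,0,0,85,13,212,1],[0,0,0,85,13,212,1],[0,0,0,85,13,212,1],[0,0,0,87,13,207,1],[0,0,0,93,13,207,1],[0,0,0,94,13,207,1],[0,0,0,94,13,212,1],[0,0,0,94,13,212,1]], "squeeze": 12}}

```text
time: 20.85
ee_pos: [0.6141, -0.0725, 0.0172]
ee_rot: [[0.982, 0.19, -0.001], [0.19, -0.982, 0.0], [-0.001, -0.0, -1.0]]
ft_force: [0.4, -0.4, -1.7]
grip_width: 0.0658
grasp_force: 12.0
```

{"api": "jog_arm", "payload": {"series": [[0,0,0,0,0,0,0],[0,0,0,0,0,0,-0.8],[0,0,0,0,0,0,-0.8],[0,0,0,0,0,-40,-0.8],[0,0,0,0,0,-85,-0.8],[0,0,0,-30,-4,-130,-0.8],[0,0,0,-60,-9,-175,-0.8],[0,0,0,-94,-13,-212,-0.8],[0,0,0,-94,-13,-212,-0.8],[0,0,0,-94,-13,-212,-0.8]]}}

```text
time: 21.85
ee_pos: [0.52, -0.078, 0.232]
ee_rot: [[0.982, 0.189, 0.004], [0.189, -0.982, -0.001], [0.003, 0.002, -1.0]]
ft_force: [1.1, 0.2, -0.3]
grip_width: 0.0828
grasp_force: 0.0
```

```bash
cat >> h.py <<'E'
def prof(p,axis,lo,hi,step=4,w=15,zmin=20):
    "height profile through the stack along pallet axis (0 x,1 y)"
    X=cloud(p).reshape(-1,3)*1000;d=X[:,:2]-C;q=np.c_[d@EX,d@EY,X[:,2]];k=(abs(q[:,1-axis])<w)&(q[:,2]>5)
    q=q[k]
    print([(s,round(float(np.median(q[abs(q[:,axis]-s)<step/2,2])),1)) for s in range(lo,hi,step) if (abs(q[:,axis]-s)<step/2).sum()>3])
E
python3 - <<'E'
from h import *
p=cap('wrist');print(p['state']['ee_pos'],p['state']['time'])
rep(p,.034,.06)
prof(p,0,-44,52)
E
```

```text
[ 0.52  -0.078  0.232] 21.85
c [607.4 -73.9] pallet xy [18.4 -0.7] LxW 65.2 36.0 th -79.1 z 41.9 [238, 81, 58, 34]
c [571.1 -80.9] pallet xy [-18.5  -0.7] LxW 66.0 28.9 th -79.1 z 41.8 [238, 118, 57, 26]
[(-44, 337.4), (-40, 339.2), (-36, 313.3), (-32, 41.2), (-28, 41.7), (-24, 42.2), (-20, 42.5), (-16, 42.3), (-12, 42.3), (-8, 41.9), (-4, 34.0), (0, 40.4), (4, 42.1), (8, 41.8), (12, 42.0), (16, 42.0), (20, 41.9), (24, 41.8), (28, 42.0), (32, 42.0), (36, 41.1), (40, 11.9), (44, 12.0), (48, 12.0)]
```

```bash
python3 - <<'E'
from h import *
Y=[]
for n in('wrist','top'):
    p=cap(n); x=cloud(p).reshape(-1,3)*1000; Y.append(x[np.isfinite(x[:,2])&(x[:,2]<200)])
Q=np.vstack(Y)
for c,a in(((499.5,-226.8),-92.4),((407.8,-257.2),-93.1),((512.4,91.9),-83.7),((453.9,161.7),-71.8)):
    T=tool(a);d=(np.c_[Q[:,:2],0*Q[:,0]]-np.array([*c,0]))@T
    f=(abs(d[:,0])<14)&(abs(d[:,1])>36)&(abs(d[:,1])<68);b=(abs(d[:,0])<45)&(abs(d[:,1])<105)
    for nm,k in(('neg',f&(d[:,1]<0)),('pos',f&(d[:,1]>0)),('body',b)):
        print(c,nm,k.sum(),np.round(np.percentile(Q[k,2],[50,95,99.5]),0) if k.any() else '')
E
```

```text
(499.5, -226.8) neg 408 [ 0. 14. 15.]
(499.5, -226.8) pos 242 [19. 27. 29.]
(499.5, -226.8) body 8649 [ 1. 31. 33.]
(407.8, -257.2) neg 27 [-543.    1.    1.]
(407.8, -257.2) pos 0 
(407.8, -257.2) body 1600 [ 0. 14. 16.]
(512.4, 91.9) neg 418 [-0.  2.  4.]
(512.4, 91.9) pos 619 [-0.  2.  4.]
(512.4, 91.9) body 13794 [ 0. 31. 56.]
(453.9, 161.7) neg 263 [-0.  2.  5.]
(453.9, 161.7) pos 580 [-0.  1.  4.]
(453.9, 161.7) body 11964 [ 0. 31. 38.]
```

```bash
python3 - <<'E'
from h import *
for n in('wrist','top'):
    p=cap(n); Q=cloud(p).reshape(-1,3)*1000; Q=Q[np.isfinite(Q[:,2])]
    T=tool(-92.4);d=(np.c_[Q[:,:2],0*Q[:,0]]-np.array([499.5,-226.8,0]))@T
    print(n)
    for x0 in(-16,-10,-5,0,5,10,16):
        print(x0,[(s,round(float(np.max(Q[k,2])))) for s in list(range(-70,-32,4))+list(range(32,72,3)) if (k:=(abs(d[:,1]-s)<2)&(abs(d[:,0]-x0)<3)).sum()>0])
E
```

```text
wrist
-16 [(-70, 15), (-66, 15), (-58, 2), (-54, 2), (-50, 1), (-46, 2), (-42, 1), (-38, 1), (-34, 6), (32, 31), (50, 0), (53, 1), (56, 1), (59, 1), (62, 1), (65, 1), (68, 0), (71, 0)]
-10 [(-70, 14), (-66, 15), (-58, 1), (-54, 1), (-50, 1), (-46, 2), (-42, 1), (-38, 2), (-34, 26), (32, 31), (35, 29), (50, 1), (53, 2), (56, 1), (59, 0), (62, 1), (65, 1), (68, 0), (71, 1)]
-5 [(-70, 14), (-66, 16), (-62, 1), (-58, 1), (-54, 1), (-50, 1), (-46, 1), (-42, 2), (-38, 2), (-34, 2), (32, 31), (35, 30), (50, 0), (53, 23), (56, 23), (59, 0), (62, 0), (65, 0), (68, 1), (71, 2)]
0 [(-70, 15), (-66, 14), (-62, 1), (-58, 1), (-54, 2), (-50, 1), (-46, 1), (-42, 1), (-38, 1), (-34, 24), (32, 31), (35, 29), (47, 17), (50, 22), (53, 26), (56, 24), (59, 0), (68, 1), (71, 2)]
5 [(-70, 15), (-66, 16), (-62, 1), (-58, 1), (-54, 2), (-50, 1), (-46, 1), (-42, 1), (-38, 0), (-34, 21), (32, 31), (35, 29), (41, 19), (44, 19), (47, 21), (50, 24), (53, 27), (56, 27), (62, 19), (65, 17)]
10 [(-70, 14), (-66, 16), (-62, 1), (-58, 1), (-54, 2), (-50, 1), (-46, 2), (-42, 1), (-38, 1), (-34, 24), (32, 30), (35, 29), (38, 29), (41, 20), (44, 23), (47, 24), (50, 26), (53, 28), (56, 29), (59, 28), (62, 28), (65, 26)]
16 [(-70, 15), (-66, 14), (-62, 1), (-58, 1), (-54, 1), (-50, 2), (-46, 1), (-42, 2), (-38, 2), (-34, 1), (32, 26), (35, 26), (38, 29), (41, 30), (44, 30), (47, 30), (50, 29), (53, 30), (56, 30), (59, 29), (62, 29), (65, 26), (68, 26), (71, 23)]
top
-16 [(-70, 1), (-66, -2), (-58, 2), (-54, 4)]
-10 [(-70, -2)]
-5 []
0 []
5 []
10 []
16 []
```

```bash
python3 - <<'E'
from h import *
chain((520,-77,230,-79),(486.6,-224.3,60,-92.4),(486.6,-224.3,8,-92.4))
chain((486.6,-224.3,8,-92.4),(456.6,-222.5,6,-92.4))
E
```

```text
(486.6, -224.3, 60, -92.4) -> wz 0.234 d [-60.9, 138.2, 170.0] n>= 5
(486.6, -224.3, 8, -92.4) -> wz 0.234 d [-60.9, 138.2, 222.0] n>= 6
(456.6, -222.5, 6, -92.4) -> wz -0.0 d [-30.0, -0.5, 2.0] n>= 1
```

A rag lies against one end of this ingot, so I'll grip it off-centre, drag it 30 mm clear and regrip.

{"api": "jog_arm", "payload": {"series": [[0,0,0.08,-20,46,60,-0.6],[0,0,0.16,-40,92,120,-0.6],[0,0,0.234,-60.9,138.2,165,-0.6],[0,0,0.234,-60.9,138.2,170,-0.6],[0,0,0.234,-60.9,138.2,170,-0.6],[0,0,0.234,-60.9,138.2,170,-0.6],[0,0,0.234,-60.9,138.2,195,-0.6],[0,0,0.234,-60.9,138.2,212,-0.6],[0,0,0.234,-60.9,138.2,222,-0.6],[0,0,0.234,-60.9,138.2,222,-0.6],[0,0,0.234,-60.9,138.2,222,1],[0,0,0.234,-60.9,138.2,222,1],[0,0,0.234,-60.9,138.2,222,1],[0,0,0.234,-60.9,138.2,222,1]], "squeeze": 12}}

```text
time: 23.5
ee_pos: [0.4867, -0.2249, 0.0087]
ee_rot: [[0.999, -0.043, 0.001], [-0.043, -0.999, -0.0], [0.001, 0.0, -1.0]]
ft_force: [-0.7, 0.3, 4.0]
grip_width: 0.066
grasp_force: 12.0
```

{"api": "jog_arm", "payload": {"series": [[0,0,0,0,0,-2,1],[0,0,0,-10,0,-2,1],[0,0,0,-20,0,-2,1],[0,0,0,-30,0,-2,1],[0,0,0,-30,0,0,1],[0,0,0,-30,0,0,1],[0,0,0,-30,0,0,-0.8],[0,0,0,-30,0,0,-0.8],[0,0,0,-30,0,0,-0.8],[0,0,0,-30,0,-40,-0.8],[0,0,0,-60,0,-90,-0.8],[0,0,0,-90,0,-140,-0.8],[0,0,0,-90,0,-190,-0.8],[0,0,0,-90,0,-190,-0.8],[0,0,0,-90,0,-190,-0.8]]}}

```text
time: 25.0
ee_pos: [0.3977, -0.2218, 0.2009]
ee_rot: [[0.999, -0.044, 0.005], [-0.044, -0.999, -0.003], [0.005, 0.003, -1.0]]
ft_force: [-0.5, -0.2, -0.2]
grip_width: 0.0823
grasp_force: 0.0
```

```bash
python3 - <<'E'
from h import *
p=cap('wrist');save(p,'w6');s=p['state'];print(s['ee_pos'],s['time'])
rep(p,.018,.034)
E
```

```text
[ 0.3977 -0.2218  0.2009] 25.0
c [556.9 -87.6] pallet xy [-33.8  -4.5] LxW 69.2 22.9 th -60.8 z 26.2 [81, 0, 67, 43]
c [ 466.1 -223.8] pallet xy [-149.  -120.8] LxW 64.2 28.9 th 87.6 z 29.9 [225, 101, 60, 28]
c [ 407.6 -258.9] pallet xy [-213.1 -144.1] LxW 63.6 27.7 th 87.2 z 29.7 [260, 153, 57, 26]
```

```bash
python3 - <<'E'
from h import *
t=cap('top')
print('top');rep(t,.018,.034);rep(t,.034,.06)
X=cloud(t);hsv=cv2.cvtColor(t['pixels'],cv2.COLOR_RGB2HSV)
k=np.zeros(X.shape[:2],bool);k[130:205,272:335]=1
k&=(hsv[...,0]<22)&(hsv[...,1]>80)&(X[...,2]>.002)&(X[...,2]<.06)
n,L,st,_=cv2.connectedComponentsWithStats(k.astype(np.uint8));i=1+np.argmax(st[1:,4]);q=X[L==i]
print('pallet',st[i],cv2.minAreaRect((q[:,:2]*1000).astype(np.float32)))
p=cap('wrist');print(p['state']['ee_pos']);rep(p,.018,.034)
E
```

```text
top
c [510.1  91.6] pallet xy [-45.4 180.3] LxW 64.7 34.9 th -84.6 z 29.2 [235, 188, 24, 14]
c [ 464.8 -222.5] pallet xy [-150.  -119.2] LxW 64.4 28.4 th 89.3 z 29.4 [349, 206, 24, 11]
c [452.  161.7] pallet xy [-89.  260.3] LxW 64.0 35.1 th -71.4 z 29.5 [208, 207, 26, 18]
c [604.9 -74.6] pallet xy [15.9 -0.9] LxW 66.5 36.7 th -80.1 z 41.1 [294, 152, 26, 17]
c [568.3 -81.5] pallet xy [-21.4  -0.8] LxW 65.6 29.9 th -79.7 z 41.0 [297, 166, 26, 15]
pallet [ 282  136   49   65 2258] ((588.2257690429688, -76.78755950927734), (170.88949584960938, 109.2472152709961), 10.74756145477295)
[ 0.3964 -0.2209  0.1979]
c [556.3 -86.7] pallet xy [-34.2  -3.5] LxW 68.3 19.8 th -62.8 z 26.1 [81, 0, 67, 40]
c [ 465.7 -223.9] pallet xy [-149.4 -120.9] LxW 64.6 30.4 th 86.2 z 29.9 [226, 98, 61, 30]
c [ 407.7 -257.9] pallet xy [-212.8 -143.1] LxW 63.9 28.2 th 87.3 z 29.8 [260, 151, 58, 27]
```

```bash
python3 - <<'E'
from h import *
chain((396.7,-220.5,198,-92.4),(465.2,-223.5,60,-92.4),(465.2,-223.5,4,-92.4))
Q=(465.2,-223.5,4,-92.4);chain(Q,(591,-93.7,110,11),(591,-93.7,47,11))
E
```

```text
(465.2, -223.5, 60, -92.4) -> wz -0.0 d [68.6, 0.1, 138.0] n>= 4
(465.2, -223.5, 4, -92.4) -> wz -0.0 d [68.6, 0.1, 194.0] n>= 5
(591, -93.7, 110, 11) -> wz -1.805 d [120.3, -135.0, -106.0] n>= 13
(591, -93.7, 47, 11) -> wz -1.805 d [120.3, -135.0, -43.0] n>= 13
```

{"api": "jog_arm", "payload": {"series": [[0,0,0,25,0,45,-0.8],[0,0,0,50,0,90,-0.8],[0,0,0,68.6,0,135,-0.8],[0,0,0,68.6,0,150,-0.8],[0,0,0,68.6,0,170,-0.8],[0,0,0,68.6,0,185,-0.8],[0,0,0,68.6,0,194,-0.8],[0,0,0,68.6,0,194,-0.8],[0,0,0,68.6,0,194,1],[0,0,0,68.6,0,194,1],[0,0,0,68.6,0,194,1],[0,0,0,68.6,0,194,1],[0,0,0,68.6,0,194,1]], "squeeze": 20}}

```text
time: 26.45
ee_pos: [0.4653, -0.2241, 0.0047]
ee_rot: [[0.999, -0.043, 0.001], [-0.043, -0.999, -0.001], [0.001, 0.0, -1.0]]
ft_force: [-1.2, 0.5, 6.9]
grip_width: 0.0652
grasp_force: 20.0
```

{"api": "jog_arm", "payload": {"series": [[0,0,0,0,0,-35,1],[0,0,0,0,0,-70,1],[0,0,0,0,0,-106,1],[0,0,-0.14,10,-11,-106,1],[0,0,-0.28,20,-22,-106,1],[0,0,-0.42,30,-33,-106,1],[0,0,-0.56,40,-44,-106,1],[0,0,-0.7,50,-55,-106,1],[0,0,-0.84,60,-67,-106,1],[0,0,-0.98,70,-78,-106,1],[0,0,-1.12,80,-90,-106,1],[0,0,-1.26,90,-101,-106,1],[0,0,-1.4,100,-113,-106,1],[0,0,-1.54,110,-125,-106,1],[0,0,-1.68,120.3,-135,-106,1],[0,0,-1.805,120.3,-135,-106,1],[0,0,-1.805,120.3,-135,-106,1],[0,0,-1.805,120.3,-135,-106,1]]}}

```text
time: 28.25
ee_pos: [0.5905, -0.0947, 0.1098]
ee_rot: [[-0.186, 0.983, -0.001], [0.983, 0.186, -0.0], [0.0, -0.001, -1.0]]
ft_force: [0.0, -0.1, -0.2]
grip_width: 0.066
grasp_force: 20.0
```

```bash
python3 - <<'E'
from h import *
p=cap('wrist');save(p,'w7');print(p['state']['ee_pos'],p['state']['time'],p['state']['joint_positions'])
p=cap('top');X=cloud(p)*1000;q=X[140:190,280:330].reshape(-1,3);q=q[(q[:,2]>110)&(q[:,2]<160)];print(len(q),q.mean(0) if len(q) else '')
E
```

```text
[ 0.5905 -0.0947  0.1098] 28.25 [ 0.4935  0.5929 -0.6241  1.7338  0.413   0.9502 -0.1079]
18 [597.3857 -80.2077 126.8879]
```

View pics/w7.png

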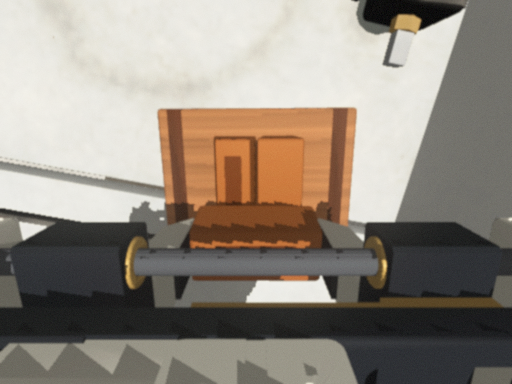

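The view shows both layer 1 ingots level, around (235,170) and (280,170), with the held ingot in front at (256,235). I lower it now.

{"api": "jog_arm", "payload": {"series": [[0,0,0,0,0,25,1],[0,0,0,0,0,45,1],[0,0,0,0,0,57,1],[0,0,0,0,0,63,1],[0,0,0,0,0,63,1],[0,0,0,0,0,63,1],[0,0,0,0,0,63,0],[0,0,0,0,0,63,-0.8],[0,0,0,0,0,63,-0.8],[0,0,0,0,0,30,-0.8],[0,0,0,0,0,-10,-0.8],[0,0,0,-20,0,-60,-0.8],[0,0,0,-50,0,-100,-0.8],[0,0,0,-70,0,-120,-0.8],[0,0,0,-70,0,-120,-0.8],[0,0,0,-70,0,-120,-0.8]]}}

```text
time: 29.95
ee_pos: [0.6042, -0.1632, 0.2301]
ee_rot: [[-0.189, 0.982, 0.001], [0.982, 0.189, -0.0], [-0.0, 0.001, -1.0]]
ft_force: [0.2, 0.3, -1.0]
grip_width: 0.0825
grasp_force: 0.0
```

```bash
python3 - <<'E'
from h import *
p=cap('wrist');print(p['state']['ee_pos'],p['state']['time'],p['state']['grip_width'])
rep(p,.060,.09);rep(p,.034,.05);prof(p,1,-50,50)
t=cap('top');print('top');rep(t,.060,.09);rep(t,.034,.05)
# start cmd: (591,-93.7,110,11) - 70 tool x, z 230
T=tool(11);c=np.array([591,-93.7,0])+T@[-70,0,0];print(c)
S=(c[0],c[1],230,11)
V=(440,90,200,-83.7);chain(S,V)
E
```

```text
[ 0.6042 -0.1632  0.2301] 29.95 0.08251073631665184
c [592.7 -94.6] pallet xy [ -0.  -18.3] LxW 66.0 30.1 th 11.0 z 71.8 [224, 97, 64, 30]
c [587.8 -61.6] pallet xy [ 1.5 15.1] LxW 70.0 35.9 th 10.0 z 41.8 [226, 64, 63, 35]
[(-50, 11.9), (-46, 12.0), (-42, 12.1), (-38, 11.9), (-34, 60.6), (-30, 71.5), (-26, 71.9), (-22, 72.2), (-18, 72.1), (-14, 72.2), (-10, 71.9), (-6, 71.6), (-2, 56.0), (2, 41.5), (6, 41.6), (10, 41.6), (14, 41.6), (18, 41.5), (22, 41.6), (26, 41.8), (30, 41.4), (34, 38.4), (38, 11.8), (42, 11.9), (46, 11.6)]
top
c [618.3 335. ] pallet xy [107.4 398.5] LxW 41.3 12.1 th 0.6 z 75.6 [153, 146, 6, 15]
c [626.6 273.9] pallet xy [103.9 337. ] LxW 39.6 31.6 th -53.1 z 74.8 [174, 146, 14, 14]
c [590.4 -94.6] pallet xy [ -2.2 -17.8] LxW 66.4 30.4 th 10.9 z 71.1 [308, 151, 16, 26]
c [602.3 -58.6] pallet xy [16.3 15.2] LxW 35.9 34.5 th 11.1 z 41.6 [294, 154, 15, 15]
c [565.4 -67.2] pallet xy [-21.5  13.8] LxW 37.3 30.2 th -76.2 z 41.4 [297, 167, 16, 14]
[ 604.3566 -162.4139    0.    ]
(440, 90, 200, -83.7) -> wz 1.653 d [279.1, -113.2, 30.0] n>= 12
```

{"api": "jog_arm", "payload": {"series": [[0,0,0.14,20,-8,2,-0.8],[0,0,0.28,45,-18,4,-0.8],[0,0,0.42,70,-28,6,-0.8],[0,0,0.56,95,-38,8,-0.8],[0,0,0.7,120,-48,10,-0.8],[0,0,0.84,145,-58,12,-0.8],[0,0,0.98,170,-68,15,-0.8],[0,0,1.12,195,-78,20,-0.8],[0,0,1.26,220,-88,25,-0.8],[0,0,1.4,245,-98,30,-0.8],[0,0,1.54,265,-108,30,-0.8],[0,0,1.653,279.1,-113.2,30,-0.8],[0,0,1.653,279.1,-113.2,30,-0.8],[0,0,1.653,279.1,-113.2,30,-0.8],[0,0,1.653,279.1,-113.2,30,-0.8],[0,0,1.653,279.1,-113.2,30,-0.8]]}}

```text
time: 31.65
ee_pos: [0.4403, 0.0888, 0.1998]
ee_rot: [[0.994, 0.109, -0.0], [0.109, -0.994, -0.0], [-0.0, 0.0, -1.0]]
ft_force: [0.5, 0.3, -0.5]
grip_width: 0.0826
grasp_force: 0.0
```

```bash
python3 - <<'E'
from h import *
p=cap('wrist');print(p['state']['ee_pos'],p['state']['time'])
rep(p,.018,.034)
E
```

```text
[0.4403 0.0888 0.1998] 31.65
c [600.6 -41.4] pallet xy [17.9 32.5] LxW 32.0 2.2 th 12.0 z 26.9 [396, 17, 9, 36]
c [556.6 -75.8] pallet xy [-31.8   7.2] LxW 72.5 30.7 th 73.0 z 26.2 [394, 58, 65, 35]
c [511.9  92.5] pallet xy [-43.4 180.8] LxW 64.8 34.4 th -83.7 z 29.9 [230, 94, 61, 34]
c [453.9 162.3] pallet xy [-87.  260.5] LxW 65.0 34.9 th -71.8 z 29.8 [161, 137, 63, 40]
```

```bash
python3 - <<'E'
from h import *
chain((440,90,200,-83.7),(510.2,92,60,-83.7),(510.2,92,4,-83.7))
Q=(510.2,92,4,-83.7);chain(Q,(583.8,-59,110,11),(583.8,-59,47,11))
E
```

```text
(510.2, 92, 60, -83.7) -> wz -0.0 d [70.0, 5.7, 140.0] n>= 4
(510.2, 92, 4, -83.7) -> wz -0.0 d [70.0, 5.7, 196.0] n>= 5
(583.8, -59, 110, 11) -> wz -1.653 d [56.6, 158.2, -106.0] n>= 12
(583.8, -59, 47, 11) -> wz -1.653 d [56.6, 158.2, -43.0] n>= 12
```

{"api": "jog_arm", "payload": {"series": [[0,0,0,25,2,45,-0.8],[0,0,0,50,4,90,-0.8],[0,0,0,70,5.7,135,-0.8],[0,0,0,70,5.7,152,-0.8],[0,0,0,70,5.7,172,-0.8],[0,0,0,70,5.7,187,-0.8],[0,0,0,70,5.7,196,-0.8],[0,0,0,70,5.7,196,-0.8],[0,0,0,70,5.7,196,1],[0,0,0,70,5.7,196,1],[0,0,0,70,5.7,196,1],[0,0,0,70,5.7,196,1],[0,0,0,70,5.7,196,1]]}}

```text
time: 33.0
ee_pos: [0.5109, 0.0916, 0.0048]
ee_rot: [[0.994, 0.108, 0.002], [0.108, -0.994, 0.0], [0.002, -0.0, -1.0]]
ft_force: [-1.2, -0.1, 6.7]
grip_width: 0.0659
grasp_force: 20.0
```

{"api": "jog_arm", "payload": {"series": [[0,0,0,0,0,-40,1],[0,0,0,0,0,-80,1],[0,0,0,0,0,-126,1],[0,0,-0.14,4,12,-126,1],[0,0,-0.28,8,25,-126,1],[0,0,-0.42,13,38,-126,1],[0,0,-0.56,18,51,-126,1],[0,0,-0.7,23,64,-126,1],[0,0,-0.84,28,78,-126,1],[0,0,-0.98,33,92,-126,1],[0,0,-1.12,38,106,-126,1],[0,0,-1.26,43,120,-126,1],[0,0,-1.4,48,134,-126,1],[0,0,-1.54,52,147,-126,1],[0,0,-1.653,56.6,158.2,-126,1],[0,0,-1.653,56.6,158.2,-126,1],[0,0,-1.653,56.6,158.2,-106,1],[0,0,-1.653,56.6,158.2,-106,1],[0,0,-1.653,56.6,158.2,-106,1]]}}

```text
time: 34.9
ee_pos: [0.5831, -0.059, 0.1101]
ee_rot: [[-0.189, 0.982, -0.001], [0.982, 0.189, 0.0], [0.0, -0.001, -1.0]]
ft_force: [0.7, -0.2, -0.5]
grip_width: 0.0659
grasp_force: 20.0
```

```bash
python3 - <<'E'
from h import *
p=cap('wrist');save(p,'w8');print(p['state']['ee_pos'],p['state']['time'],p['state']['grip_width'])
# held ingot surface in tool frame: orange, height>100
X=cloud(p)*1000;hsv=cv2.cvtColor(p['pixels'],cv2.COLOR_RGB2HSV)
k=(hsv[...,0]<22)&(hsv[...,1]>110)&(X[...,2]>85);q=X[k];print(k.sum())
T=tool(11);d=(q-np.array(p['state']['ee_pos'])*1000)@T
for s in range(-30,31,3):
    m=abs(d[:,0]-s)<1.5
    if m.sum()>5: print(s,m.sum(),np.percentile(-d[m,2],[5,50,95]).round(1))
E
```

```text
[ 0.5831 -0.059   0.1101] 34.9 0.06588810630022236
9164
-18 70 [23.7 24.3 25. ]
-15 618 [24.  25.  25.8]
-12 636 [24.1 25.  25.9]
-9 47 [25.2 25.4 26.5]
6 566 [23.8 24.8 25.8]
9 754 [23.8 24.9 26. ]
12 757 [23.9 24.9 25.9]
15 1263 [-1.4 24.4 25.7]
18 1323 [11.5 23.2 25.6]
21 1511 [82.2 91.6 93.1]
24 689 [82.6 92.2 93.9]
27 167 [84.3 86.3 87.7]
30 322 [74.1 84.7 87.4]
```

The held ingot is level and centred in the grip. I place it.

{"api": "jog_arm", "payload": {"series": [[0,0,0,0,0,25,1],[0,0,0,0,0,45,1],[0,0,0,0,0,57,1],[0,0,0,0,0,63,1],[0,0,0,0,0,63,1],[0,0,0,0,0,63,1],[0,0,0,0,0,63,0],[0,0,0,0,0,63,-0.8],[0,0,0,0,0,63,-0.8],[0,0,0,0,0,30,-0.8],[0,0,0,0,0,-10,-0.8],[0,0,0,-30,0,-60,-0.8],[0,0,0,-70,0,-100,-0.8],[0,0,0,-90,0,-120,-0.8],[0,0,0,-90,0,-120,-0.8],[0,0,0,-90,0,-120,-0.8]]}}

```text
time: 36.55
ee_pos: [0.601, -0.1486, 0.2305]
ee_rot: [[-0.188, 0.982, 0.001], [0.982, 0.188, -0.0], [-0.0, 0.001, -1.0]]
ft_force: [-0.5, 0.7, -1.3]
grip_width: 0.0827
grasp_force: 0.0
```

```bash
python3 - <<'E'
from h import *
p=cap('wrist');print(p['state']['ee_pos'],p['state']['time'],p['state']['grip_width'])
rep(p,.060,.09);prof(p,1,-50,50)
c=np.array([583.8,-59,0])+tool(11)@[-90,0,0];print(c)
S=(c[0],c[1],230,11)
chain(S,(405,-256.5,120,-93),(405,-256.5,60,-93),(405,-256.5,4,-93))
t=cap('top');rep(t,.018,.034)
E
```

```text
[ 0.601  -0.1486  0.2305] 36.55 0.0827140341579739
c [585.4 -59.2] pallet xy [-0.4 17.9] LxW 65.8 35.2 th 10.9 z 71.8 [223, 72, 66, 37]
c [592.6 -94.5] pallet xy [ -0.1 -18.1] LxW 66.1 31.0 th 10.9 z 71.9 [225, 111, 63, 30]
[(-50, 322.7), (-46, 340.2), (-42, 312.1), (-38, 11.6), (-34, 59.0), (-30, 71.5), (-26, 71.9), (-22, 72.2), (-18, 72.3), (-14, 72.3), (-10, 72.0), (-6, 71.7), (-2, 59.2), (2, 71.6), (6, 71.8), (10, 72.0), (14, 71.8), (18, 72.0), (22, 71.6), (26, 71.9), (30, 71.9), (34, 71.9), (42, 11.7), (46, 12.0)]
[ 600.9728 -147.3464    0.    ]
(405, -256.5, 120, -93) -> wz 1.815 d [-69.8, -213.2, 110.0] n>= 13
(405, -256.5, 60, -93) -> wz 1.815 d [-69.8, -213.2, 170.0] n>= 13
(405, -256.5, 4, -93) -> wz 1.815 d [-69.8, -213.2, 226.0] n>= 13
c [451.9 161.7] pallet xy [-89.1 260.3] LxW 64.0 35.0 th -71.6 z 29.5 [208, 207, 26, 18]
c [ 405.5 -257.8] pallet xy [-215.  -142.5] LxW 65.3 30.3 th 89.8 z 29.1 [362, 227, 25, 12]
```

{"api": "jog_arm", "payload": {"series": [[0,0,0.14,-5,-16,10,-0.8],[0,0,0.28,-10,-32,20,-0.8],[0,0,0.42,-16,-48,30,-0.8],[0,0,0.56,-22,-64,40,-0.8],[0,0,0.7,-28,-80,50,-0.8],[0,0,0.84,-34,-97,60,-0.8],[0,0,0.98,-40,-114,70,-0.8],[0,0,1.12,-46,-131,80,-0.8],[0,0,1.26,-52,-148,90,-0.8],[0,0,1.4,-58,-165,100,-0.8],[0,0,1.54,-64,-182,110,-0.8],[0,0,1.68,-71.2,-200,130,-0.8],[0,0,1.815,-71.2,-213,150,-0.8],[0,0,1.815,-71.2,-213,170,-0.8],[0,0,1.815,-71.2,-213,170,-0.8],[0,0,1.815,-71.2,-213,195,-0.8],[0,0,1.815,-71.2,-213,215,-0.8],[0,0,1.815,-71.2,-213,226,-0.8],[0,0,1.815,-71.2,-213,226,-0.8],[0,0,1.815,-71.2,-213,226,-0.8]]}}

```text
time: 38.65
ee_pos: [0.4056, -0.258, 0.0046]
ee_rot: [[0.999, -0.052, 0.0], [-0.052, -0.999, 0.0], [0.0, -0.0, -1.0]]
ft_force: [-0.3, -0.2, 0.2]
grip_width: 0.0827
grasp_force: 0.0
```

```bash
python3 - <<'E'
from h import *
# layer3 TCP-frame centre: pallet true ~ wrist minus 2 in x
c=C+np.array([-2,0]);D=c-18*EX;U=c+18*EX;print(D,U)
chain((405.5,-257.8,4,-93),(*D.round(1),140,-79),(*D.round(1),77,-79))
E
```

```text
[569.5331 -80.1469] [604.8669 -73.2531]
(np.float64(569.5), np.float64(-80.1), 140, -79) -> wz -0.244 d [154.5, -186.0, -136.0] n>= 6
(np.float64(569.5), np.float64(-80.1), 77, -79) -> wz -0.244 d [154.5, -186.0, -73.0] n>= 6
```

{"api": "jog_arm", "payload": {"series": [[0,0,0,0,0,0,1],[0,0,0,0,0,0,1],[0,0,0,0,0,0,1],[0,0,0,0,0,0,1],[0,0,0,0,0,0,1],[0,0,0,0,0,-40,1],[0,0,0,0,0,-90,1],[0,0,0,0,0,-136,1],[0,0,-0.04,22,-27,-136,1],[0,0,-0.08,44,-53,-136,1],[0,0,-0.12,66,-80,-136,1],[0,0,-0.16,88,-106,-136,1],[0,0,-0.2,110,-133,-136,1],[0,0,-0.244,132,-160,-136,1],[0,0,-0.244,154.5,-186,-136,1],[0,0,-0.244,154.5,-186,-136,1],[0,0,-0.244,154.5,-186,-136,1],[0,0,-0.244,154.5,-186,-110,1],[0,0,-0.244,154.5,-186,-110,1],[0,0,-0.244,154.5,-186,-110,1]]}}

```text
time: 40.65
ee_pos: [0.5682, -0.082, 0.1139]
ee_rot: [[0.982, 0.188, -0.002], [0.188, -0.982, -0.0], [-0.002, 0.0, -1.0]]
ft_force: [0.0, 0.5, -1.1]
grip_width: 0.0662
grasp_force: 20.0
```

{"api": "jog_arm", "payload": {"series": [[0,0,0,0,0,15,1],[0,0,0,0,0,28,1],[0,0,0,0,0,37,1],[0,0,0,0,0,37,1],[0,0,0,0,0,37,1],[0,0,0,0,0,37,0],[0,0,0,0,0,37,-0.8],[0,0,0,0,0,37,-0.8],[0,0,0,0,0,0,-0.8],[0,0,0,0,0,-40,-0.8],[0,0,0,-30,0,-80,-0.8],[0,0,0,-70,0,-116,-0.8],[0,0,0,-80,0,-146,-0.8],[0,0,0,-80,0,-146,-0.8],[0,0,0,-80,0,-146,-0.8]]}}

```text
time: 42.15
ee_pos: [0.4911, -0.0963, 0.261]
ee_rot: [[0.982, 0.189, 0.002], [0.189, -0.982, -0.001], [0.002, 0.001, -1.0]]
ft_force: [1.0, 0.7, -0.1]
grip_width: 0.0825
grasp_force: 0.0
```

```bash
python3 - <<'E'
from h import *
p=cap('wrist');print(p['state']['ee_pos'],p['state']['time'],p['state']['grip_width'])
rep(p,.090,.12);prof(p,0,-50,50)
c=np.array([569.5,-80.1,0])+tool(-79)@[-80,0,0];print(c)
S=(c[0],c[1],260,-79)
chain(S,(452,162,120,-71.7),(452,162,60,-71.7),(452,162,4,-71.7))
E
```

```text
[ 0.4911 -0.0963  0.261 ] 42.15 0.08245642108464007
c [569.8 -80.2] pallet xy [-19.7   0.3] LxW 65.7 29.7 th -79.1 z 101.8 [223, 88, 64, 30]
[(-50, 12.0), (-46, 11.9), (-42, 11.8), (-38, 79.7), (-34, 99.0), (-30, 101.9), (-26, 102.3), (-22, 102.3), (-18, 102.3), (-14, 102.1), (-10, 101.9), (-6, 100.7), (-2, 72.6), (2, 71.9), (6, 71.8), (10, 71.8), (14, 71.7), (18, 71.6), (22, 71.5), (26, 71.6), (30, 71.5), (34, 42.1), (42, 11.9), (46, 11.8)]
[490.9698 -95.3647   0.    ]
(452, 162, 120, -71.7) -> wz -0.127 d [10.9, -260.1, 140.0] n>= 6
(452, 162, 60, -71.7) -> wz -0.127 d [10.9, -260.1, 200.0] n>= 7
(452, 162, 4, -71.7) -> wz -0.127 d [10.9, -260.1, 256.0] n>= 8
```

{"api": "jog_arm", "payload": {"series": [[0,0,-0.02,2,-40,20,-0.8],[0,0,-0.04,4,-80,40,-0.8],[0,0,-0.06,6,-120,60,-0.8],[0,0,-0.08,8,-160,90,-0.8],[0,0,-0.1,9,-200,120,-0.8],[0,0,-0.127,10,-235,150,-0.8],[0,0,-0.127,10.9,-260,180,-0.8],[0,0,-0.127,10.9,-260,200,-0.8],[0,0,-0.127,10.9,-260,200,-0.8],[0,0,-0.127,10.9,-260,225,-0.8],[0,0,-0.127,10.9,-260,245,-0.8],[0,0,-0.127,10.9,-260,256,-0.8],[0,0,-0.127,10.9,-260,256,-0.8],[0,0,-0.127,10.9,-260,256,-0.8],[0,0,-0.127,10.9,-260,256,1],[0,0,-0.127,10.9,-260,256,1],[0,0,-0.127,10.9,-260,256,1],[0,0,-0.127,10.9,-260,256,1],[0,0,-0.127,10.9,-260,256,1]]}}

```text
time: 44.1
ee_pos: [0.4528, 0.1615, 0.0047]
ee_rot: [[0.95, 0.312, 0.001], [0.312, -0.95, 0.0], [0.001, 0.0, -1.0]]
ft_force: [-0.6, -1.4, 7.1]
grip_width: 0.0656
grasp_force: 20.0
```

```bash
python3 - <<'E'
from h import *
chain((452,162,4,-71.7),(605.3,-73.1,150,-79))
E
```

```text
(605.3, -73.1, 150, -79) -> wz 0.127 d [71.7, 271.3, -146.0] n>= 7
```

{"api": "jog_arm", "payload": {"series": [[0,0,0,0,0,-40,1],[0,0,0,0,0,-80,1],[0,0,0,0,0,-120,1],[0,0,0,0,0,-160,1],[0,0,0.02,10,38,-160,1],[0,0,0.04,20,76,-160,1],[0,0,0.06,30,114,-160,1],[0,0,0.08,40,152,-160,1],[0,0,0.1,50,190,-160,1],[0,0,0.127,60,228,-160,1],[0,0,0.127,66,255,-160,1],[0,0,0.127,71.7,271.3,-160,1],[0,0,0.127,71.7,271.3,-146,1],[0,0,0.127,71.7,271.3,-146,1],[0,0,0.127,71.7,271.3,-146,1],[0,0,0.127,71.7,271.3,-146,1]]}}

```text
time: 45.7
ee_pos: [0.6047, -0.0726, 0.1502]
ee_rot: [[0.981, 0.191, -0.0], [0.191, -0.981, 0.0], [-0.0, -0.0, -1.0]]
ft_force: [-0.5, -0.2, -0.5]
grip_width: 0.0661
grasp_force: 20.0
```

```bash
python3 - <<'E'
from h import *
p=cap('wrist');print(p['state']['ee_pos'],p['state']['time'],p['state']['grip_width'])
X=cloud(p)*1000;hsv=cv2.cvtColor(p['pixels'],cv2.COLOR_RGB2HSV)
k=(hsv[...,0]<22)&(hsv[...,1]>110)&(X[...,2]>125);q=X[k]
d=(q-np.array(p['state']['ee_pos'])*1000)@tool(-79)
for s in range(-24,25,3):
    m=abs(d[:,0]-s)<1.5
    if m.sum()>5: print(s,m.sum(),np.percentile(-d[m,2],[5,50,95]).round(1))
E
```

```text
[ 0.6047 -0.0726  0.1502] 45.7 0.0661136588013543
-15 321 [24.1 25.  25.8]
-12 635 [24.2 25.1 26.1]
-9 289 [24.4 25.3 26.1]
6 277 [24.  24.9 25.8]
9 754 [24.1 25.  26. ]
12 742 [24.  25.1 26.1]
15 998 [-1.7 24.8 26. ]
18 1653 [ 7.2 23.5 25.8]
21 232 [21.8 24.4 90.1]
24 2059 [83.6 91.9 93.6]
```

{"api": "jog_arm", "payload": {"series": [[0,0,0,0,0,25,1],[0,0,0,0,0,45,1],[0,0,0,0,0,60,1],[0,0,0,0,0,68,1],[0,0,0,0,0,73,1],[0,0,0,0,0,73,1],[0,0,0,0,0,73,1],[0,0,0,0,0,73,0],[0,0,0,0,0,73,-0.8],[0,0,0,0,0,73,-0.8],[0,0,0,0,0,35,-0.8],[0,0,0,0,0,-10,-0.8],[0,0,0,-40,0,-50,-0.8],[0,0,0,-80,0,-80,-0.8],[0,0,0,-120,0,-110,-0.8],[0,0,0,-120,0,-110,-0.8],[0,0,0,-120,0,-110,-0.8],[0,0,0,-120,0,-110,-0.8]]}}

```text
time: 47.55
ee_pos: [0.4878, -0.0967, 0.2596]
ee_rot: [[0.982, 0.189, 0.0], [0.189, -0.982, 0.0], [0.0, -0.0, -1.0]]
ft_force: [0.1, -0.1, 0.1]
grip_width: 0.0828
grasp_force: 0.0
```

```bash
python3 - <<'E'
from h import *
p=cap('wrist');save(p,'w9');print(p['state']['ee_pos'],p['state']['time'],p['state']['grip_width'])
rep(p,.090,.12);prof(p,0,-50,50)
t=cap('top');save(t,'t9');X=cloud(t)*1000
q=X[170:230,60:200].reshape(-1,3);k=q[:,2]>172;print('crown',k.sum(),cv2.minAreaRect(q[k][:,:2].astype(np.float32)),np.percentile(q[k][:,2],[50,95]))
for l in('crown_pad','crown_under','rail_mid'):
    print(l,[(np.round(d['xy'],1).tolist(),round(d['p'],2),w(t,d['xy'])) for d in bot.spot_point(t,l)])
cv2.imwrite('pics/f.png',np.hstack([p['pixels'][:220,100:420],cv2.resize(t['pixels'][140:250,60:220],(320,220))])[...,::-1])
E
```

```text
[ 0.4878 -0.0967  0.2596] 47.55 0.0827918540178813
c [606.6 -73.5] pallet xy [17.7 -0.2] LxW 65.9 35.4 th -79.2 z 101.8 [223, 40, 66, 39]
c [569.7 -80.5] pallet xy [-19.8  -0. ] LxW 65.8 30.4 th -79.0 z 101.8 [224, 84, 64, 31]
[(-50, 11.6), (-46, 12.0), (-42, 11.8), (-38, 77.7), (-34, 97.3), (-30, 101.9), (-26, 102.2), (-22, 102.2), (-18, 102.2), (-14, 102.0), (-10, 101.8), (-6, 101.1), (-2, 79.3), (2, 101.2), (6, 101.8), (10, 101.9), (14, 102.0), (18, 101.9), (22, 101.8), (26, 101.9), (30, 102.0), (34, 101.8)]
crown 208 ((482.24993896484375, 397.0999755859375), (44.029483795166016, 25.690921783447266), 12.597826957702637) [186.3874 189.7125]
crown_pad [([116.7, 199.1], 0.91, array([0.4825, 0.3962, 0.1891]))]
crown_under [([118.2, 204.2], 0.71, array([0.4705, 0.3927, 0.1879]))]
rail_mid [([113.7, 200.6], 0.87, array([0.4792, 0.4039, 0.1868]))]
```

View pics/f.png

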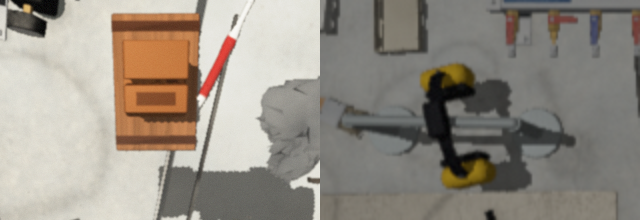

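The three-layer stack is level at 102 mm, and the ear defenders hang over the bar by the crown with the pad top at 189 mm.

```bash
python3 -c "
from workcell import bot
print(bot.hand_in())"
```

```text
the job is handed in; nothing more can be done
None
```

The job is handed in, result not reported: the ear defenders hang on the rail, and all six ingots are stacked level on the pallet in three crossed layers of two, about 5 mm apart rather than snug (one tilted on placing and was reset).

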